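Snap the service cover onto the filler's drive unit

ROBOT

A 7-joint arm with a two-finger parallel gripper is mounted at the origin on the work surface. World frame = base frame: x ahead of the robot, y to its left, z up, the work surface at z = 0. Lengths are in m, angles in rad, forces in N, time in s.
With the tool pointing down it reaches from about 0.4 to 0.9 m from the base axis. Payload 5.5 kg.
Tool frame: the origin (TCP) lies at the very end of the fingers, on their centre line; the grasp point (between the pads) lies 19 mm behind it; y points along the fingers, x is the direction in which the jaws open and shut, and the axes are right-handed (so a half turn about y gives the same grasp; the last joint's range is limited). The gripper opens to 92 mm and grips with 3 to 60 N. Pads are 19 mm wide; open, the fingers measure 130 mm over their backs; the gripper's body (75 mm by 190 mm) begins 47 mm behind the grasp point.
Start: joints at [1.413, 0.501, -0.427, 1.55, 0.221, 1.138, -0.21], TCP at [0.266, -0.593, 0.227] pointing down, gripper open.
Joint ranges: [-2.88, 2.88], [-0.31, 2.03], [-1.54, 1.56], [0.2, 2.42], [-1.41, 4.55], [0.19, 2.02], [-2.57, 2.57]. Speed limits (rad/s): [2.57, 2.57, 3.14, 3.14, 3.14, 3.14, 3.14].

INTERFACE

Orientations are given as a 3x3 rotation matrix whose columns are the frame's x, y, z axes.
In Python, from plant import ctrl gives the robot as it stands.
- The arm moves only by the shell command python3 -m handwheel 'ROWS'. ROWS is a JSON object of lists of equal length, an entry for each row: "xyz": the shift along the tool's x, y, z in m, a list of three; "turn": the turn, a rotation vector about the tool's x, y, z in degrees, a list of three; "grip": the closure, from -1 (fully open) to 1 (shut). In form: {"xyz": [[x, y, z], ...], "turn": [[wx, wy, wz], ...], "grip": [grip, ...]}. A call has 1 to 20 rows; each row is the pose to reach, as a shift and turn from the pose commanded when the call began, along the tool's axes at that moment; what a row does not reach only later rows make up. A row lasts 1/12 s, in which the tool goes at most 41.7 mm and 7.16 degrees, less where a joint would pass 70% of its speed; a pose out of reach is approached as far as the arm can. A call with a gripper value outside its range is refused whole. The fingers move at their own pace and stop on an object; the grip force is fixed at half the most. Time passes only in rows, so rows that repeat a pose let the fingers close. It gives the time, the measured TCP pose, the force and the opening at its end, in the units of the state.
- ctrl.get_state(): the state, without advancing time (a new reading comes with each control period).
- ctrl.get_image(name): name is "scene" or "top"; returns the picture (384x512x3 uint8, red, green, blue); there is no depth.
- ctrl.camera_model(name): a dict with "mtx" (3x3 intrinsics, pixels), "xyz" and "orientation" of the camera in the world. Camera axes: x right, y down, z forward; pixel columns grow to the right and rows downward; lengths in m; the calibration is good to about 2 mm. A picture is of the moment at which its call begins. camera_model takes no time and is no camera call.
- ctrl.hand_in(): hands the job in, once; it reports no verdict.
The state is a dict: "clock": time; "qpos": joint angles; "qvel": joint speeds; "effort": joint torques, N m; "tcp_pos": TCP position; "eef_rot": TCP orientation; "contact_force": force on the tool from outside, world axes, zero at the start; "ft_torque": the same for the moment, N m; "width": opening from 0.0 (shut) to 1.0 (fully open).
Only numpy, scipy, OpenCV 4.12 (cv2) and the standard library are available. Lean on these libraries where they do the work, as an engineer would, in place of code of your own. Each camera call takes 0.05 s, during which the arm holds its last target.

TASK

Take the loose holed cover by its bar grip, thread it over the four snap standoffs of the open drive unit, and press it down near each corner in turn until every standoff has clicked through and the cover sits fully home on all four. The plastic is brittle and the unit delicate: never push the unit down more than about 2 mm on its soft feet (30 N), which is less than forcing all four snaps at once would take. Do not let the cover tip steeply, leave the jars, the jar lid and the screwdriver where they are, and let go at the end.

Things in the scene. Friction and masses are not known exactly. Their poses are not given: they have to be found in the camera images.
- cover_grip (a point): Grip point of the loose cover, a 196 x 146 x 4 mm plastic plate (140 to 260 g) lying flat. On its middle stands a black bar 60 mm long (x) and 14 mm wide (y), its top 40 mm above the plate's underside; this point is on the bar's centre line, 28 mm above the underside. x along the bar and the plate's long side, z up.
- cover_mid (a point): Centre of the cover plate's underside, 28 mm below cover_grip; same axes. The grey plate is 4 mm thick with four 16 mm square holes, centred at x +-74, y +-49 mm. It is the same turned half round about z and may be fitted either way round.
- unit: Drive unit, fixed to the bench, level: an open stainless box 196 x 146 mm, walls 36 mm high. Origin: centre of its underside; x along its long side, z up. Four snap standoffs inside at x +-74, y +-49 mm, seats nominally 46 mm above the origin, but the box has settled and truly stands up to 8 mm higher or lower than that.
- post0 (a point): Nominal seat-top centre of the standoff at x +74, y +49 mm of the unit. The black rubber seat (25 mm diameter) gives about 3 N per mm, 3 mm at most. The white 8 mm post above it ends in a point 19 mm above the seat. Two sprung barbs, towards +x and -x, taper outward from 13 mm across (14 mm above the seat) to 21 mm across (4.5 mm above) and catch the plate's top once it is home.
- post1 (a point): The same standoff at x +74, y -49 mm. The true heights of box and seats (the same shift, up to 8 mm, for all) must be felt. A cover lowered onto the posts stops on the tapers, its underside about 11 mm above the seats. From there each corner needs a push of about 10 to 18 N when pressed 20 to 30 mm inboard of its post, hardest half-way. Then it slackens, meets the seat, and must be pushed about 2 mm into the rubber before both barbs spring out over the plate.
- post2 (a point): The same standoff at x -74, y +49 mm. Home, the cover's underside is 1 mm below the seats' true free height, some 12 mm lower than when it was resting on the tapers. After clicking, the post stands 16 mm above the cover's top, so press beside it, 20 to 30 mm inboard.
- post3 (a point): The same standoff at x -74, y -49 mm.
- unit_box (a joint): How far (m) the drive unit's box, with all its standoffs, is pushed straight down on its soft rubber feet: 0 unloaded, 0.001 for every 13.5 N of downward load, springing back when let go. It must stay below 0.0022.
- jar_a: Bystander: six-sided clear glass jar, 70 mm wide, 92 mm high; origin under its centre. Leave alone.
- jar_b: Bystander: another such jar. Leave alone.
- jar_lid: Bystander: brass-coloured jar lid, 62 mm diameter, 13 mm high, lying flat. Leave alone.
- screwdriver: Bystander: screwdriver lying on the bench. Leave alone.
- seat0 (a joint): How far (m) the rubber seat of post0 is squeezed down: 0 with nothing on it, 0.003 at most, about 0.001 when the cover is home and held down by the catches.
- barb0_0 (a joint): How far (m) the +x barb of post0 is pushed in: 0 sprung out, about 0.0025 while a hole is squeezing past it, back near 0 once it has clicked over the plate.
- barb0_1 (a joint): How far (m) the -x barb of post0 is pushed in: 0 sprung out, about 0.0025 while a hole is squeezing past it, back near 0 once it has clicked over the plate.
- seat1 (a joint): How far (m) the rubber seat of post1 is squeezed down: 0 with nothing on it, 0.003 at most, about 0.001 when the cover is home and held down by the catches.
- barb1_0 (a joint): How far (m) the +x barb of post1 is pushed in: 0 sprung out, about 0.0025 while a hole is squeezing past it, back near 0 once it has clicked over the plate.
- barb1_1 (a joint): How far (m) the -x barb of post1 is pushed in: 0 sprung out, about 0.0025 while a hole is squeezing past it, back near 0 once it has clicked over the plate.
- seat2 (a joint): How far (m) the rubber seat of post2 is squeezed down: 0 with nothing on it, 0.003 at most, about 0.001 when the cover is home and held down by the catches.
- barb2_0 (a joint): How far (m) the +x barb of post2 is pushed in: 0 sprung out, about 0.0025 while a hole is squeezing past it, back near 0 once it has clicked over the plate.
- barb2_1 (a joint): How far (m) the -x barb of post2 is pushed in: 0 sprung out, about 0.0025 while a hole is squeezing past it, back near 0 once it has clicked over the plate.
- seat3 (a joint): How far (m) the rubber seat of post3 is squeezed down: 0 with nothing on it, 0.003 at most, about 0.001 when the cover is home and held down by the catches.
- barb3_0 (a joint): How far (m) the +x barb of post3 is pushed in: 0 sprung out, about 0.0025 while a hole is squeezing past it, back near 0 once it has clicked over the plate.
- barb3_1 (a joint): How far (m) the -x barb of post3 is pushed in: 0 sprung out, about 0.0025 while a hole is squeezing past it, back near 0 once it has clicked over the plate.

How it is judged:
By the outcome, as a careful person would: the job done as asked, in the order asked, and still so for the second after the job is handed in, with the robot touching nothing.
It also fails if it takes over 67 s, if anything falls off the work surface, if the arm or the gripper's body presses on something with over 40 N, if the wrist force passes 120 N, or if a joint passes its speed limit or range.

## Working session

There is one attempt and no reset: what is moved stays moved. The work goes in short steps, Python scripts to look and compute and a shell command to move; the robot and the scene stay as the last step left them, time stands still between calls to the robot, and variables do not carry over. Pictures are saved under pics/ and viewed, and the job is handed in when it is done.

```bash
mkdir -p pics; ls
python3 - <<'E'
from plant import ctrl
import cv2
s=ctrl.get_state(); print(s)
for n in("scene","top"):
    im=ctrl.get_image(n); cv2.imwrite(f"pics/{n}0.png",im[:,:,::-1]); print(n,ctrl.camera_model(n))
E
```

```text
pics
{'clock': 0.0, 'qpos': array([ 1.41316493,  0.5018288 , -0.42680876,  1.55145944,  0.22081429,
        1.13828331, -0.21031889]), 'qvel': array([ 0.00135434, -0.00131177,  0.00233945, -0.00101546, -0.0004331 ,
       -0.0019996 ,  0.00022561]), 'effort': array([-6.67726090e-04, -5.66592371e+01, -5.81580386e+00, -2.79110420e+01,
       -6.84460904e-02,  3.08552035e-02,  1.68603306e-04]), 'tcp_pos': array([ 0.26521851, -0.59266414,  0.22568792]), 'eef_rot': array([[ 4.08572822e-01, -7.29257159e-04,  9.12725433e-01],
       [-9.12723712e-01,  1.77355045e-03,  4.08573469e-01],
       [-1.91671973e-03, -9.99998161e-01,  5.90142122e-05]]), 'contact_force': array([ 0.37902997,  0.15114025, -0.69916786]), 'ft_torque': array([-0.05141272, -0.03286096,  0.06281479]), 'width': 1.0012812494121683}
scene {'mtx': array([[422.64277782,   0.        , 254.51008935],
       [  0.        , 422.64277782, 187.06867327],
       [  0.        ,   0.        ,   1.        ]]), 'xyz': array([0.99787215, 0.47457581, 0.71129094]), 'orientation': array([[-0.78257796,  0.43471598, -0.44563859],
       [ 0.62230363,  0.56648231, -0.54021846],
       [ 0.01760477, -0.70008557, -0.7138419 ]])}
top {'mtx': array([[358.02131072,   0.        , 255.84602878],
       [  0.        , 358.02131072, 185.89322428],
       [  0.        ,   0.        ,   1.        ]]), 'xyz': array([ 0.51915767, -0.01268353,  0.77758709]), 'orientation': array([[-0.01202283, -0.98946098,  0.14429979],
       [-0.99959856,  0.00819051, -0.02712276],
       [ 0.02565502, -0.14456795, -0.98916224]])}
```

View pics/scene0.png

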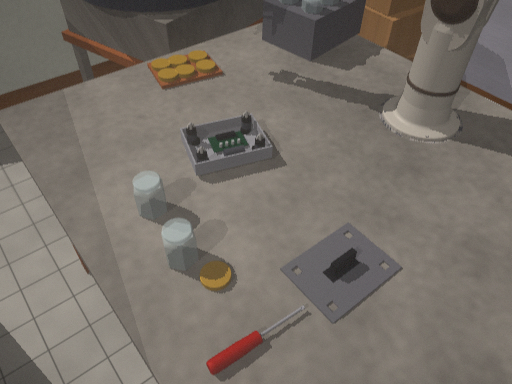

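View pics/top0.png

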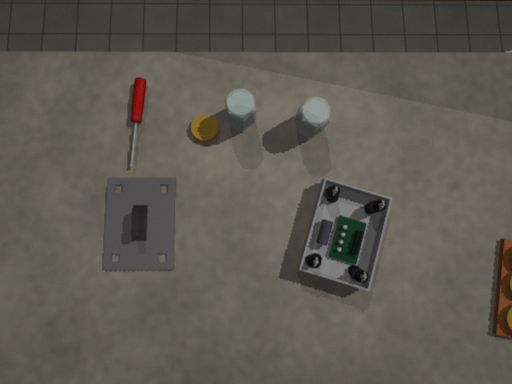

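The scene view shows the cover at about (340,270) and the unit at (228,145). In the top view the cover is at (140,224) and the unit at (345,235), with jars at (240,105) and (313,112). I'll zoom in to measure.

Run:
```python
import cv2,numpy as np
t=cv2.imread("pics/top0.png"); s=cv2.imread("pics/scene0.png")
def crop(im,x0,y0,w,h,k,n):
    c=cv2.resize(im[y0:y0+h,x0:x0+w],None,fx=k,fy=k,interpolation=cv2.INTER_CUBIC)
    c=cv2.convertScaleAbs(c,alpha=1.6,beta=10)
    for i in range(0,w,10): cv2.putText(c,str(x0+i),(i*k,8),0,.3,(0,255,255),1); cv2.line(c,(i*k,10),(i*k,14),(0,255,255),1)
    for i in range(0,h,10): cv2.putText(c,str(y0+i),(0,i*k+4),0,.3,(0,255,255),1)
    cv2.imwrite(n,c)
crop(t,295,172,100,125,5,"pics/tu.png".replace("tu","tu"))
crop(t,95,170,90,110,5,"pics/tc.png")
crop(s,175,105,105,75,7,"pics/su.png")
```

```text
(no output)
```

View pics/tu.png

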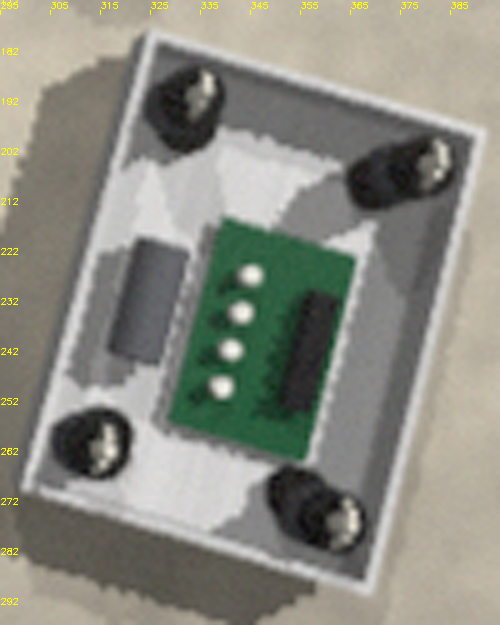

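View pics/tc.png

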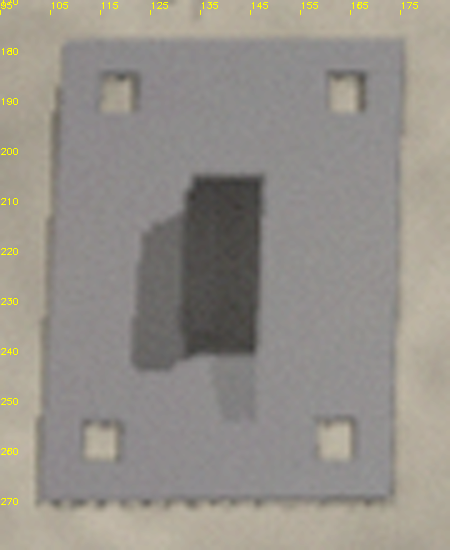

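View pics/su.png

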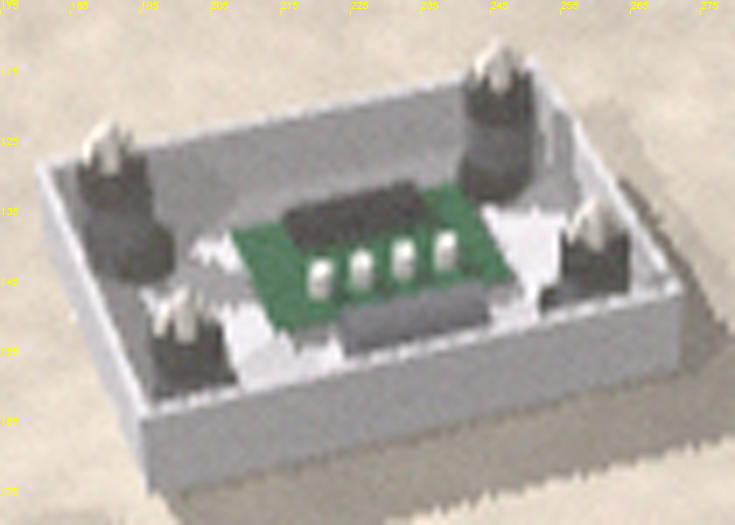

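```bash
cat > h.py <<'E'
import cv2,numpy as np
from scipy.optimize import least_squares
from plant import ctrl
CM={n:ctrl.camera_model(n) for n in("top","scene")}
def proj(n,P):
    c=CM[n]; q=(np.atleast_2d(P)-c["xyz"])@c["orientation"]; p=q@c["mtx"].T; return p[:,:2]/p[:,2:]
def ray(n,uv,z):
    c=CM[n]; d=c["orientation"]@np.linalg.solve(c["mtx"],[uv[0],uv[1],1]); return c["xyz"]+d*(z-c["xyz"][2])/d[2]
def fit(obs,pts,x0,free_z=True):
    # obs: {cam: Nx2}, pts local Nx3 (per cam) ; params x,y,yaw,(z)
    def P(p,L):
        c,s=np.cos(p[2]),np.sin(p[2]); z=p[3] if free_z else 0
        return np.c_[p[0]+c*L[:,0]-s*L[:,1],p[1]+s*L[:,0]+c*L[:,1],L[:,2]+z]
    f=lambda p: np.concatenate([(proj(n,P(p,pts[n]))-o).ravel() for n,o in obs.items()])
    r=least_squares(f,x0); return r.x,r.fun.reshape(-1,2)
E
python3 - <<'E'
from h import *
def px(x0,y0,k,l): return np.array([[x0+(a+.5)/k-.5,y0+(b+.5)/k-.5] for a,b in l])
# local unit axes: x long. corners (+x+y..)world-ish order TL,TR,BR,BL
ot=px(295,172,5,[(148,33),(484,131),(370,590),(25,488)])
os_=px(175,105,7,[(147,415),(40,163),(533,60),(683,290)])
L=np.array([[98,73,0],[98,-73,0],[-98,-73,0],[-98,73,0]])/1e3
for o in ({"top":ot,"scene":os_},{"top":ot},{"scene":os_}):
    x,r=fit(o,{n:L for n in o},[.5,-.2,-.25,.036]); print(np.round(x,4),np.degrees(x[2]),np.round(r,1).tolist())
oc=px(95,170,5,[(64,38),(404,40),(393,498),(37,501)])
x,r=fit({"top":oc},{"top":L+[0,0,.004]},[.5,.2,0],False); print(np.round(x,4),np.degrees(x[2]),np.round(r,1).tolist())
x,r=fit({"top":oc},{"top":L},[.5,.2,0,0.004],True); print(np.round(x,4),np.degrees(x[2]),np.round(r,1).tolist())
oh=px(95,170,5,[(119,93),(347,93),(336,440),(102,440)])
H=np.array([[74,49,2],[74,-49,2],[-74,-49,2],[-74,49,2]])/1e3
x,r=fit({"top":oh},{"top":H},[.5,.2,0],False); print(np.round(x,4),np.degrees(x[2]),np.round(r,1).tolist())
# white posts
t=cv2.imread("pics/top0.png"); s=cv2.imread("pics/scene0.png")
for n,im,b in(("top",t,[(330,183,345,198),(372,195,388,212),(352,268,370,285),(308,252,322,268)]),("scene",s,[(193,143,206,156),(183,118,196,134),(240,108,252,121),(255,130,266,142)])):
    for x0,y0,x1,y1 in b:
        g=cv2.cvtColor(im[y0:y1,x0:x1],cv2.COLOR_BGR2GRAY); ys,xs=np.nonzero(g>110); print(n,x0+xs.mean().round(2),y0+ys.mean().round(2),len(xs),g.max())
E
```

```text
[ 0.5274 -0.2175 -0.3014  0.0396] -17.26932662539475 [[0.0, -0.3], [-0.1, -0.0], [0.3, 0.8], [-0.3, 0.2], [-0.5, 0.5], [-0.6, 0.3], [0.3, -0.2], [-0.0, -0.2]]
[ 0.5278 -0.2188 -0.3009  0.0351] -17.239005509238073 [[0.2, -0.1], [-0.4, 0.0], [0.2, 0.3], [0.0, -0.2]]
[ 0.5226 -0.2235 -0.3033  0.0337] -17.376099829606723 [[-0.1, 0.1], [-0.0, 0.3], [0.4, -0.1], [-0.2, -0.3]]
[ 0.5549  0.2152 -0.0074] -0.42224814829499374 [[0.2, 0.1], [-0.1, -0.3], [-0.5, 0.1], [0.4, 0.0]]
[ 0.5548  0.2147 -0.0073  0.0057] -0.42063388453269157 [[0.1, 0.0], [-0.0, -0.4], [-0.4, 0.2], [0.3, 0.1]]
[ 0.5554  0.2153 -0.0073] -0.418098157769309 [[0.1, -0.0], [0.0, -0.1], [-0.0, -0.1], [-0.1, 0.2]]
top 340.5 184.7 10 129
top 383.64 198.14 22 133
top 365.8 277.2 5 133
top 316.15 256.09 33 132
scene 198.76 148.48 25 152
scene 188.32 121.99 110 155
scene 245.21 111.05 80 151
scene 260.26 133.57 47 145
```

```bash
cat >> h.py <<'E'
def go(pos,yaw):
    "world TCP target & bar-axis yaw (deg; tool z horizontal) -> tool-frame shift (mm), turn(deg)"
    s=ctrl.get_state(); R=np.array(s["eef_rot"])
    z=np.array([np.cos(np.radians(yaw)),np.sin(np.radians(yaw)),0]); y=np.array([0,0,-1.]); x=np.cross(y,z)
    T=np.c_[x,y,z]
    rv=cv2.Rodrigues(R.T@T)[0].ravel()
    print("t",round(s["clock"],2),"tcp",np.round(s["tcp_pos"]*1e3,1),"F",np.round(s["contact_force"],1),"w",round(s["width"],3))
    print("shift mm",np.round(R.T@(np.array(pos)-s["tcp_pos"])*1e3,1),"turn",np.round(np.degrees(rv),2))
E
python3 -c "
from h import *
go([.555,.215,.12],-.42)"
```

```text
t 0.1 tcp [ 265.2 -592.7  225.8] F [-0.3 -0.2 -0.1] w 0.999
shift mm [-618.7  106.9  594.4] turn [ 2.000e-02  2.453e+01 -1.000e-01]
```

```bash
python3 -m handwheel '{"xyz":[[-0.31,0.0,0.297],[-0.6187,0,0.5944],[-0.6187,0,0.5944],[-0.6187,0,0.5944],[-0.6187,0,0.5944],[-0.6187,0,0.5944],[-0.6187,0,0.5944],[-0.6187,0,0.5944],[-0.6187,0,0.5944],[-0.6187,0,0.5944],[-0.6187,0,0.5944],[-0.6187,0,0.5944],[-0.6187,0,0.5944],[-0.6187,0,0.5944],[-0.6187,0,0.5944],[-0.6187,0,0.5944],[-0.6187,0,0.5944],[-0.6187,0.1069,0.5944],[-0.6187,0.1069,0.5944],[-0.6187,0.1069,0.5944]],"turn":[[0,7,0],[0,14,0],[0,21,0],[0,24.5,0],[0,24.5,0],[0,24.5,0],[0,24.5,0],[0,24.5,0],[0,24.5,0],[0,24.5,0],[0,24.5,0],[0,24.5,0],[0,24.5,0],[0,24.5,0],[0,24.5,0],[0,24.5,0],[0,24.5,0],[0,24.5,0],[0,24.5,0],[0,24.5,0]],"grip":[-1,-1,-1,-1,-1,-1,-1,-1,-1,-1,-1,-1,-1,-1,-1,-1,-1,-1,-1,-1]}'; python3 -c "
from h import *
go([.555,.215,.12],-.42)"
```

```text
clock: 1.77
tcp_pos: [0.5396, 0.1707, 0.153]
eef_rot: [[-0.007, 0.001, 1.0], [-1.0, -0.0, -0.007], [0.0, -1.0, 0.001]]
contact_force: [0.1, -0.9, 0.4]
width: 1.0
t 1.77 tcp [539.6 170.7 153. ] F [ 0.1 -0.9  0.4] w 1.0
shift mm [-44.4  33.   15. ] turn [-0.03  0.02  0.01]
```

```bash
python3 -m handwheel '{"xyz":[[-0.0444,0.033,0.015],[-0.0444,0.063,0.015],[-0.0444,0.063,0.015],[-0.0444,0.063,0.015]],"turn":[[0,0,0],[0,0,0],[0,0,0],[0,0,0]],"grip":[-1,-1,-1,-1]}'; python3 -c "
from h import *
go([.555,.215,.009],-.42)
im=ctrl.get_image('top'); cv2.imwrite('pics/t1.png',im[:,:,::-1])"
```

```text
clock: 2.1
tcp_pos: [0.5516, 0.2137, 0.0877]
eef_rot: [[-0.004, -0.007, 1.0], [-1.0, -0.001, -0.004], [0.001, -1.0, -0.007]]
contact_force: [0.2, -0.2, 0.3]
width: 0.997
t 2.1 tcp [551.6 213.7  87.7] F [ 0.2 -0.2  0.3] w 0.997
shift mm [-1.4 78.7  3.9] turn [0.4  0.17 0.08]
```

View pics/t1.png

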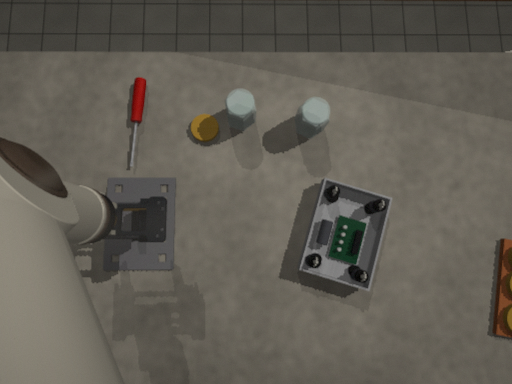

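```bash
python3 -m handwheel '{"xyz":[[0,0,0],[0,0,0]],"turn":[[0,0,0],[0,0,0]],"grip":[-1,-1]}'; python3 -c "
from h import *
go([.555,.215,.009],-.42)"
```

```text
clock: 2.32
tcp_pos: [0.5561, 0.2125, 0.0933]
eef_rot: [[-0.009, 0.004, 1.0], [-1.0, 0.0, -0.009], [-0.0, -1.0, 0.004]]
contact_force: [-0.8, -0.2, 0.6]
width: 1.0
t 2.32 tcp [556.1 212.5  93.3] F [-0.8 -0.2  0.6] w 1.0
shift mm [-2.5 84.3 -1.5] turn [-0.22 -0.08 -0.01]
```

```bash
python3 -m handwheel '{"xyz":[[-0.001,0.02,0],[-0.002,0.04,0],[-0.002,0.06,0],[-0.002,0.06,0],[-0.002,0.06,0]],"turn":[[0,0,0],[0,0,0],[0,0,0],[0,0,0],[0,0,0]],"grip":[-1,-1,-1,-1,-1]}'; python3 -c "
from h import *
go([.555,.215,.009],-.42)"
```

```text
clock: 2.73
tcp_pos: [0.5549, 0.2143, 0.0321]
eef_rot: [[-0.008, 0.001, 1.0], [-1.0, -0.001, -0.008], [0.001, -1.0, 0.001]]
contact_force: [0.2, 0.5, 1.1]
width: 1.002
t 2.73 tcp [554.9 214.3  32.1] F [0.2 0.5 1.1] w 1.002
shift mm [-0.7 23.1  0.1] turn [-0.04 -0.05  0.04]
```

```bash
python3 -m handwheel '{"xyz":[[0,0.01,0],[-0.0007,0.02,0],[-0.0007,0.023,0],[-0.0007,0.023,0],[-0.0007,0.023,0],[-0.0007,0.023,0],[-0.0007,0.023,0],[-0.0007,0.023,0],[-0.0007,0.023,0],[-0.0007,0.023,0],[-0.0007,0.023,0],[-0.0007,0.023,0]],"turn":[[0,0,0],[0,0,0],[0,0,0],[0,0,0],[0,0,0],[0,0,0],[0,0,0],[0,0,0],[0,0,0],[0,0,0],[0,0,0],[0,0,0]],"grip":[-1,-1,-1,-1,1,1,1,1,1,1,1,1]}'; python3 -c "
from h import *
go([.555,.215,.009],-.42)"
```

```text
clock: 3.73
tcp_pos: [0.5545, 0.2161, 0.0081]
eef_rot: [[-0.007, 0.0, 1.0], [-1.0, -0.0, -0.007], [0.0, -1.0, 0.0]]
contact_force: [0.3, 0.4, 0.1]
width: 0.468
t 3.73 tcp [554.5 216.1   8.1] F [0.3 0.4 0.1] w 0.468
shift mm [ 1.1 -0.9  0.5] turn [-0.01  0.03  0.  ]
```

Fingers still closing; wait more, then lift.

```bash
python3 -m handwheel '{"xyz":[[0,0,0],[0,0,0],[0,0,0],[0,0,0],[0,0,0],[0,0,0],[0,0,0],[0,0,0],[0,0,0],[0,0,0]],"turn":[[0,0,0],[0,0,0],[0,0,0],[0,0,0],[0,0,0],[0,0,0],[0,0,0],[0,0,0],[0,0,0],[0,0,0]],"grip":[1,1,1,1,1,1,1,1,1,1]}'; python3 -c "
from h import *
go([.555,.215,.2],-.42)"
```

```text
clock: 4.57
tcp_pos: [0.5545, 0.2162, 0.0081]
eef_rot: [[-0.007, 0.0, 1.0], [-1.0, 0.0, -0.007], [-0.0, -1.0, 0.0]]
contact_force: [-0.6, -0.1, -0.5]
width: 0.148
t 4.57 tcp [554.5 216.2   8.1] F [-0.6 -0.1 -0.5] w 0.148
shift mm [   1.2 -191.9    0.6] turn [-0.    0.03 -0.  ]
```

```bash
python3 -m handwheel '{"xyz":[[0,-0.003,0],[0,-0.01,0],[0,-0.03,0],[0,-0.055,0],[0,-0.08,0],[0,-0.105,0],[0,-0.13,0],[0,-0.14,0],[0,-0.14,0],[0,-0.14,0]],"turn":[[0,0,0],[0,0,0],[0,0,0],[0,0,0],[0,0,0],[0,0,0],[0,0,0],[0,0,0],[0,0,0],[0,0,0]],"grip":[1,1,1,1,1,1,1,1,1,1]}'; python3 -c "
from h import *
go([.5275,-.218,.148],-17.3)
for n in ('top','scene'):
    im=ctrl.get_image(n); cv2.imwrite('pics/%s2.png'%n,im[:,:,::-1])"
```

```text
clock: 5.4
tcp_pos: [0.5545, 0.2158, 0.148]
eef_rot: [[-0.007, 0.001, 1.0], [-1.0, -0.0, -0.007], [0.0, -1.0, 0.001]]
contact_force: [-0.9, -0.1, -2.3]
width: 0.15
t 5.4 tcp [554.5 215.8 148. ] F [-0.9 -0.1 -2.3] w 0.15
shift mm [ 4.34e+02  1.00e-01 -2.39e+01] turn [-4.00e-02  1.69e+01  1.00e-02]
```

View pics/scene2.png

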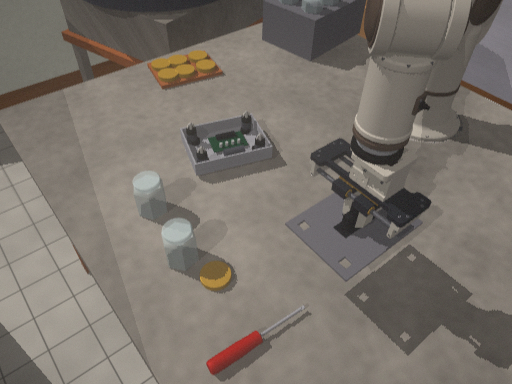

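```bash
python3 -m handwheel '{"xyz":[[0.02,0,0],[0.05,0,-0.003],[0.085,0,-0.006],[0.12,0,-0.008],[0.155,0,-0.01],[0.19,0,-0.012],[0.225,0,-0.014],[0.26,0,-0.016],[0.295,0,-0.018],[0.33,0,-0.02],[0.365,0,-0.022],[0.395,0,-0.024],[0.42,0,-0.024],[0.434,0,-0.024],[0.434,0,-0.024],[0.434,0,-0.024],[0.434,0,-0.024],[0.434,0,-0.024]],"turn":[[0,1,0],[0,3,0],[0,5,0],[0,7,0],[0,9,0],[0,11,0],[0,13,0],[0,15,0],[0,16.9,0],[0,16.9,0],[0,16.9,0],[0,16.9,0],[0,16.9,0],[0,16.9,0],[0,16.9,0],[0,16.9,0],[0,16.9,0],[0,16.9,0]],"grip":[1,1,1,1,1,1,1,1,1,1,1,1,1,1,1,1,1,1]}'
python3 - <<'E'
from h import *
go([.5275,-.218,.148],-17.3)
for n in ('top','scene'):
    im=ctrl.get_image(n); cv2.imwrite('pics/%s3.png'%n,im[:,:,::-1])
def px(x0,y0,k,l): return np.array([[x0+(a+.5)/k-.5,y0+(b+.5)/k-.5] for a,b in l])
T=np.array([[74,49,0],[74,-49,0],[-74,-49,0],[-74,49,0]])/1e3
t=px(295,172,5,[(205,82),(437,152),(345,512),(107,450)])
s=px(175,105,7,[(180,312),(107,143),(497,68),(598,222)])
for o in ({"top":t,"scene":s},{"top":t}):
    x,r=fit(o,{n:T for n in o},[.5,-.2,-.25,.06]); print(np.round(x,4),np.degrees(x[2]),np.round(r,1).tolist())
E
```

```text
clock: 7.0
tcp_pos: [0.5279, -0.2149, 0.1478]
eef_rot: [[-0.294, -0.0, 0.956], [-0.956, 0.001, -0.294], [-0.001, -1.0, -0.001]]
contact_force: [-0.3, 0.5, -2.2]
width: 0.151
t 7.0 tcp [ 527.9 -214.9  147.8] F [-0.3  0.5 -2.2] w 0.151
shift mm [ 3.  -0.2  0.6] turn [ 0.04  0.21 -0.07]
[ 0.5306 -0.2175 -0.3036  0.0613] -17.39762186416625 [[-0.7, 1.1], [-0.6, 1.0], [-0.0, 0.8], [-0.3, -1.4], [-0.1, 0.0], [-0.5, 0.2], [-0.7, -0.9], [-1.3, -0.5]]
[ 0.5311 -0.2162 -0.299   0.0688] -17.130192940929245 [[-0.7, 0.3], [-0.0, 0.2], [0.7, 0.8], [-0.1, -1.3]]
```

View pics/top3.png

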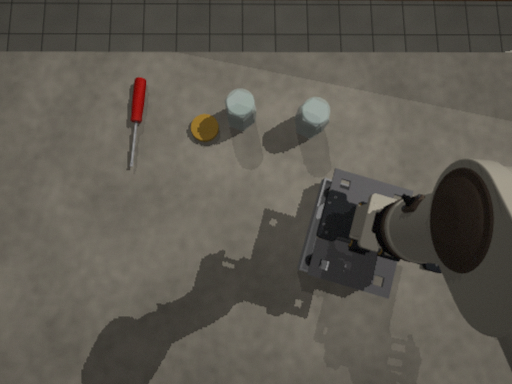

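View pics/scene3.png

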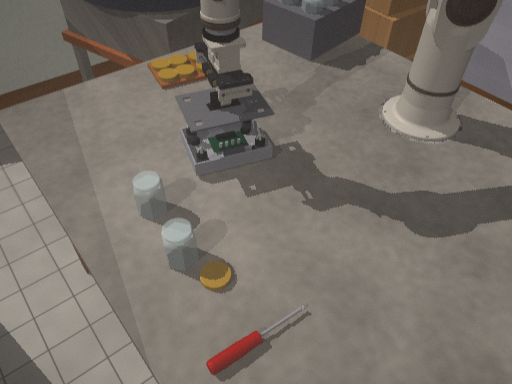

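```bash
python3 -m handwheel '{"xyz":[[0.001,0.015,0],[0.0025,0.03,0],[0.0025,0.045,0],[0.0025,0.055,0],[0.0025,0.055,0],[0.0025,0.055,0],[0.0025,0.055,0]],"turn":[[0,0,0],[0,0,0],[0,0,0],[0,0,0],[0,0,0],[0,0,0],[0,0,0]],"grip":[1,1,1,1,1,1,1]}'
python3 - <<'E'
from h import *
go([.5275,-.218,.093],-17.3)
def crop(im,x0,y0,w,h,k,n):
    c=cv2.resize(im[y0:y0+h,x0:x0+w],None,fx=k,fy=k,interpolation=cv2.INTER_CUBIC)
    c=cv2.convertScaleAbs(c,alpha=1.6,beta=10)
    for i in range(0,w,10): cv2.putText(c,str(x0+i),(i*k,8),0,.3,(0,255,255),1); cv2.line(c,(i*k,10),(i*k,14),(0,255,255),1)
    for i in range(0,h,10): cv2.putText(c,str(y0+i),(0,i*k+4),0,.3,(0,255,255),1)
    cv2.imwrite(n,c)
crop(ctrl.get_image('top')[:,:,::-1],295,165,115,135,4,"pics/tz4.png")
crop(ctrl.get_image('scene')[:,:,::-1],170,85,115,85,7,"pics/sz4.png")
E
```

```text
clock: 7.68
tcp_pos: [0.5275, -0.2198, 0.0938]
eef_rot: [[-0.297, 0.001, 0.955], [-0.955, -0.0, -0.297], [-0.0, -1.0, 0.001]]
contact_force: [0.2, -0.4, -2.4]
width: 0.153
t 7.68 tcp [ 527.5 -219.8   93.8] F [ 0.2 -0.4 -2.4] w 0.153
shift mm [-1.7  0.8 -0.6] turn [-0.07  0.05 -0.01]
```

View pics/tz4.png

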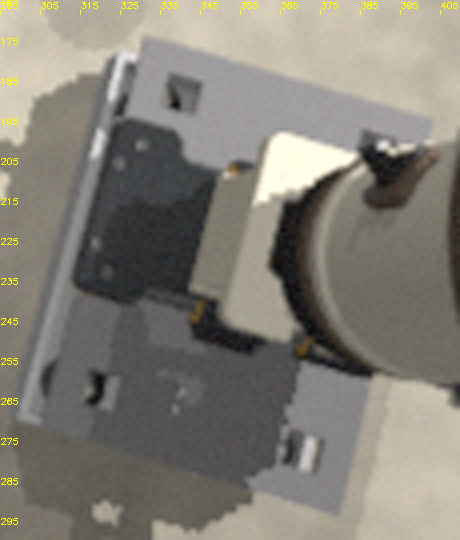

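View pics/sz4.png

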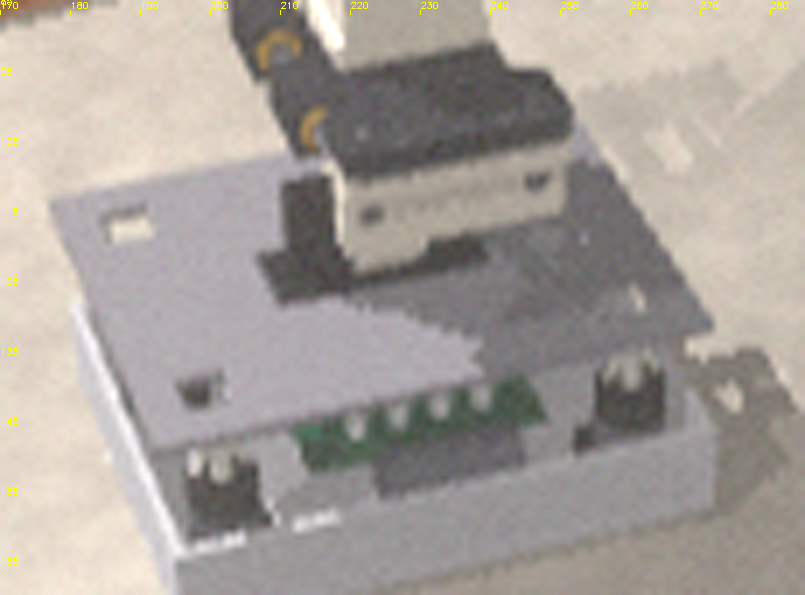

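Run:
```python
from h import *
go([.5275,-.218,.093],-17.3)
def px(x0,y0,k,l): return np.array([[x0+(a+.5)/k-.5,y0+(b+.5)/k-.5] for a,b in l])
z=.0857+.004
C=np.array([[98,73,0],[98,-73,0],[-98,-73,0],[-98,73,0]])/1e3
H=np.array([[74,49,0],[74,-49,0],[-74,-49,0],[-74,49,0]])/1e3
t=px(295,165,4,[(143,36),(432,120),(340,515)]); 
s=px(170,85,7,[(150,448),(50,203),(713,325)])
P={"top":C[:3]+[0,0,z],"scene":C[[0,1,3]]+[0,0,z]}
for o in ({"top":t},{"scene":s},{"top":t,"scene":s}):
    x,r=fit(o,P,[.5,-.2,-.25],False); print(np.round(x,4),np.degrees(x[2]),np.round(r,1).tolist())
    x,r=fit(o,{n:p-[0,0,z] for n,p in P.items()},[.5,-.2,-.25,z]); print(' freez',np.round(x,4),np.degrees(x[2]),np.round(r,1).tolist())
```

```text
t 7.78 tcp [ 527.7 -220.1   94.1] F [-0.6  0.  -2.1] w 0.151
shift mm [-1.9  1.1 -0.8] turn [-0.11  0.03  0.01]
[ 0.5279 -0.22   -0.2942] -16.858788217069506 [[0.2, -0.1], [-0.2, -0.3], [-0.0, 0.4]]
 freez [ 0.528  -0.2207 -0.2942  0.0876] -16.854599861558583 [[0.3, 0.0], [-0.3, -0.2], [-0.0, 0.2]]
[ 0.5326 -0.2158 -0.3138] -17.98079046982671 [[0.1, 0.4], [-0.5, -0.8], [0.3, 0.2]]
 freez [ 0.5285 -0.2223 -0.3132  0.0836] -17.94445152493721 [[0.4, 0.3], [-0.2, -0.6], [-0.2, 0.2]]
[ 0.5294 -0.2193 -0.3022] -17.313874357394695 [[0.3, -1.0], [-0.2, -0.7], [-0.9, -0.2], [1.0, -0.7], [-0.3, -1.6], [0.6, -1.4]]
 freez [ 0.5286 -0.222  -0.3001  0.0841] -17.19242383320643 [[0.9, -0.1], [-0.2, -0.1], [-0.4, -0.3], [1.0, 0.5], [-0.4, -0.3], [0.0, -0.3]]
```

```bash
cat >> h.py <<'E'
def crop(cam,x0,y0,w,h,k,n):
    im=ctrl.get_image(cam)[:,:,::-1]
    c=cv2.resize(im[y0:y0+h,x0:x0+w],None,fx=k,fy=k,interpolation=cv2.INTER_CUBIC)
    c=cv2.convertScaleAbs(c,alpha=1.6,beta=10)
    for i in range(0,w,10): cv2.putText(c,str(x0+i),(i*k,8),0,.3,(0,255,255),1); cv2.line(c,(i*k,10),(i*k,14),(0,255,255),1)
    for i in range(0,h,10): cv2.putText(c,str(y0+i),(0,i*k+4),0,.3,(0,255,255),1)
    cv2.imwrite(n,c)
E
python3 -m handwheel '{"xyz":[[-0.001,0.005,0],[-0.0019,0.01,-0.0006],[-0.0019,0.015,-0.0006],[-0.0019,0.015,-0.0006],[-0.0019,0.015,-0.0006]],"turn":[[0,0,0],[0,0,0],[0,0,0],[0,0,0],[0,0,0]],"grip":[1,1,1,1,1]}'
python3 - <<'E'
from h import *
go([.5275,-.218,.079],-17.3)
crop('top',295,165,115,135,4,"pics/tz5.png")
crop('scene',170,85,115,85,7,"pics/sz5.png")
E
```

```text
clock: 8.2
tcp_pos: [0.5262, -0.2179, 0.0775]
eef_rot: [[-0.297, -0.001, 0.955], [-0.955, 0.001, -0.297], [-0.0, -1.0, -0.001]]
contact_force: [0.1, 0.7, -1.5]
width: 0.153
t 8.2 tcp [ 526.2 -217.9   77.5] F [ 0.1  0.7 -1.5] w 0.153
shift mm [-0.2 -1.6  1.2] turn [ 0.07  0.02 -0.01]
```

View pics/tz5.png

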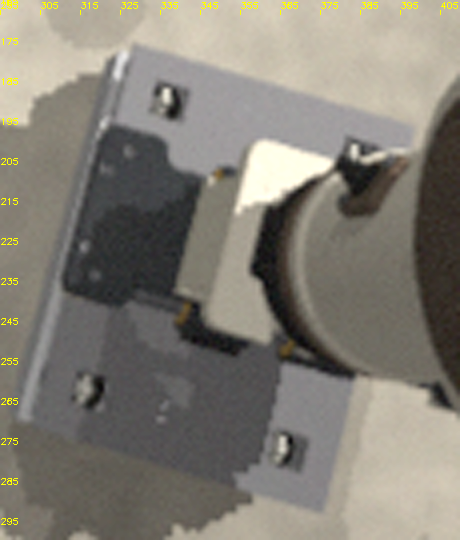

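View pics/sz5.png

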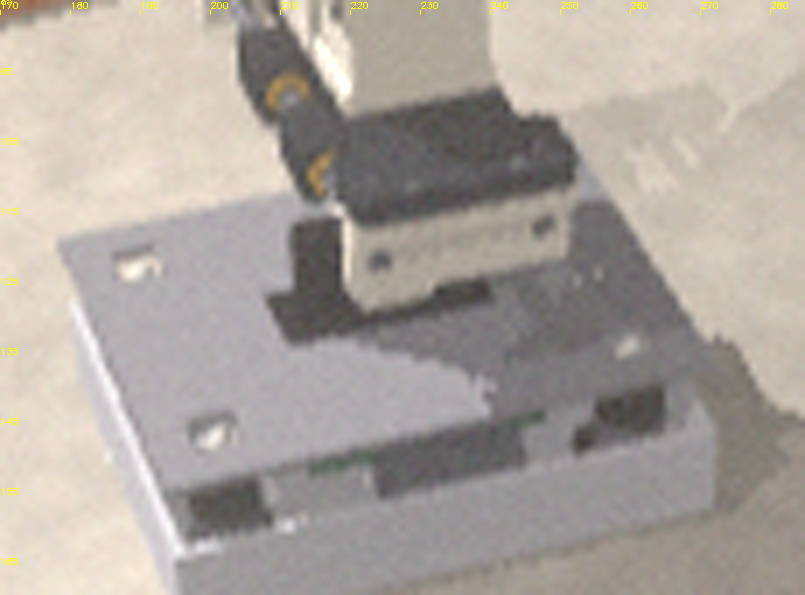

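```bash
python3 -m handwheel '{"xyz":[[0,0.002,0],[0,0.004,0],[0,0.004,0]],"turn":[[0,0,0],[0,0,0],[0,0,0]],"grip":[1,1,1]}'
python3 - <<'E'
from h import *
go([.5275,-.218,.079],-17.3)
crop('top',295,165,115,135,4,"pics/tz6.png")
crop('scene',170,85,115,85,7,"pics/sz6.png")
print(ctrl.get_state()["ft_torque"])
E
```

```text
clock: 8.55
tcp_pos: [0.5263, -0.218, 0.0738]
eef_rot: [[-0.297, -0.001, 0.955], [-0.955, 0.0, -0.297], [0.0, -1.0, -0.001]]
contact_force: [-1.0, 0.7, -0.5]
width: 0.152
t 8.55 tcp [ 526.3 -218.    73.8] F [-1.   0.7 -0.5] w 0.152
shift mm [-0.4 -5.2  1.1] turn [ 0.05 -0.    0.01]
[ 0.13167231  0.27908511 -0.10047829]
```

View pics/tz6.png

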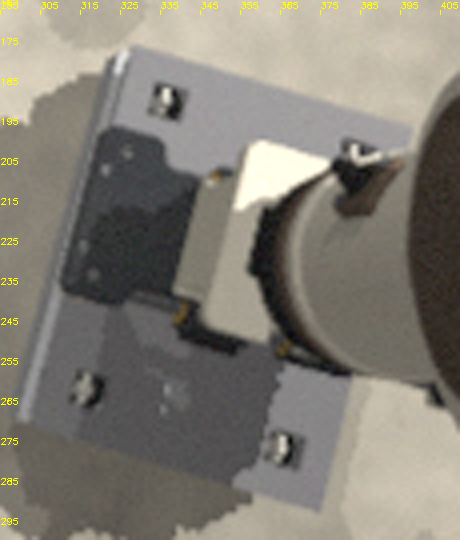

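View pics/sz6.png

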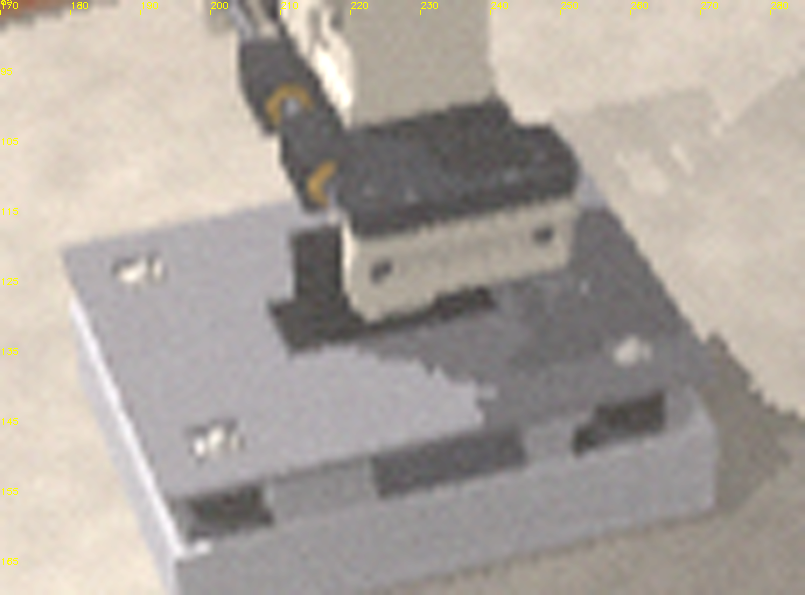

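```bash
python3 -m handwheel '{"xyz":[[0,0.001,0],[0,0.001,0],[0,0.001,0]],"turn":[[0,0,0],[0,0,0],[0,0,0]],"grip":[1,1,1]}'; python3 -m handwheel '{"xyz":[[0,0.001,0],[0,0.001,0],[0,0.001,0]],"turn":[[0,0,0],[0,0,0],[0,0,0]],"grip":[1,1,1]}';  python3 -c '
from h import *
print(ctrl.get_state()["ft_torque"])'
```

```text
clock: 8.9
tcp_pos: [0.5265, -0.2181, 0.0732]
eef_rot: [[-0.297, -0.001, 0.955], [-0.955, -0.0, -0.297], [0.0, -1.0, -0.0]]
contact_force: [-3.3, 0.6, 1.8]
width: 0.153
clock: 9.15
tcp_pos: [0.5266, -0.2181, 0.0725]
eef_rot: [[-0.297, -0.001, 0.955], [-0.955, -0.0, -0.297], [0.0, -1.0, -0.0]]
contact_force: [-3.8, 1.5, 6.4]
width: 0.152
[ 0.25998847  1.00792359 -0.11484239]
```

```bash
python3 -m handwheel '{"xyz":[[0,-0.001,-0.001],[0,-0.001,-0.001],[0,-0.001,-0.001]],"turn":[[0,0,0],[0,0,0],[0,0,0]],"grip":[1,1,1]}'; python3 -m handwheel '{"xyz":[[0,0.001,0],[0,0.001,0],[0,0.001,0]],"turn":[[0,0,0],[0,0,0],[0,0,0]],"grip":[1,1,1]}';  python3 -c '
from h import *
print(ctrl.get_state()["ft_torque"])'
```

```text
clock: 9.4
tcp_pos: [0.5263, -0.218, 0.0732]
eef_rot: [[-0.297, 0.001, 0.955], [-0.955, -0.0, -0.297], [-0.0, -1.0, 0.001]]
contact_force: [-0.8, -0.4, 1.5]
width: 0.152
clock: 9.65
tcp_pos: [0.5264, -0.218, 0.0726]
eef_rot: [[-0.297, 0.001, 0.955], [-0.955, -0.0, -0.297], [0.0, -1.0, 0.001]]
contact_force: [-1.3, -0.2, 5.6]
width: 0.148
[ 0.10170102  0.48925985 -0.09175096]
```

```bash
python3 -m handwheel '{"xyz":[[0,-0.001,-0.0004],[0,-0.0013,-0.0004],[0,-0.0013,-0.0004]],"turn":[[0,0,0],[0,0,0],[0,0,0]],"grip":[1,1,1]}'
python3 - <<'E'
from h import *
go([.5275,-.218,.079],-17.3)
print(ctrl.get_state()["ft_torque"])
crop('top',295,165,115,135,4,"pics/tz7.png")
E
```

```text
clock: 9.9
tcp_pos: [0.5261, -0.2178, 0.0734]
eef_rot: [[-0.297, 0.001, 0.955], [-0.955, -0.0, -0.297], [-0.0, -1.0, 0.001]]
contact_force: [1.7, -1.4, -0.4]
width: 0.148
t 9.9 tcp [ 526.1 -217.8   73.4] F [ 1.7 -1.4 -0.4] w 0.148
shift mm [-0.3 -5.6  1.4] turn [-0.08  0.01 -0.01]
[-0.1081143  -0.29340086 -0.11376688]
```

View pics/tz7.png

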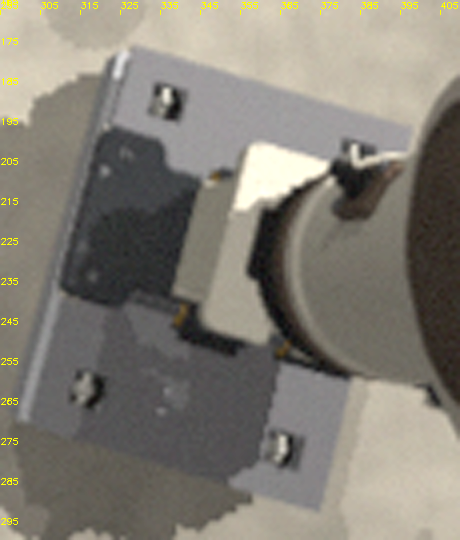

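```bash
python3 -m handwheel '{"xyz":[[0,0,0],[0,0,0],[0,0,0],[0,0,0],[0,0,0],[0,0,0]],"turn":[[0,0,0],[0,0,0],[0,0,0],[0,0,0],[0,0,0],[0,0,0]],"grip":[0.2,0.2,0.2,0.2,0.2,0.2]}';python3 -m handwheel '{"xyz":[[0,-0.01,0],[0,-0.03,0],[0,-0.055,0],[0,-0.06,0],[0,-0.06,0]],"turn":[[0,0,0],[0,0,0],[0,0,0],[0,0,0],[0,0,0]],"grip":[0.2,0.2,0.2,0.2,0.2]}'
python3 - <<'E'
from h import *
go([.5275,-.218,.079],-17.3)
print(ctrl.get_state()["ft_torque"])
crop('top',295,165,115,135,4,"pics/tz8.png")
crop('scene',170,85,115,85,7,"pics/sz8.png")
E
```

```text
clock: 10.45
tcp_pos: [0.5253, -0.2176, 0.0733]
eef_rot: [[-0.297, -0.0, 0.955], [-0.955, 0.0, -0.297], [-0.0, -1.0, -0.0]]
contact_force: [0.8, -0.2, 0.2]
width: 0.397
clock: 10.87
tcp_pos: [0.5273, -0.2182, 0.1361]
eef_rot: [[-0.297, 0.004, 0.955], [-0.955, -0.002, -0.297], [0.001, -1.0, 0.005]]
contact_force: [0.3, 0.3, 0.5]
width: 0.398
t 10.87 tcp [ 527.3 -218.2  136.1] F [0.3 0.3 0.5] w 0.398
shift mm [-0.3 57.1 -0.1] turn [-0.28  0.01  0.04]
[0.00360273 0.07672296 0.0352138 ]
```

View pics/tz8.png

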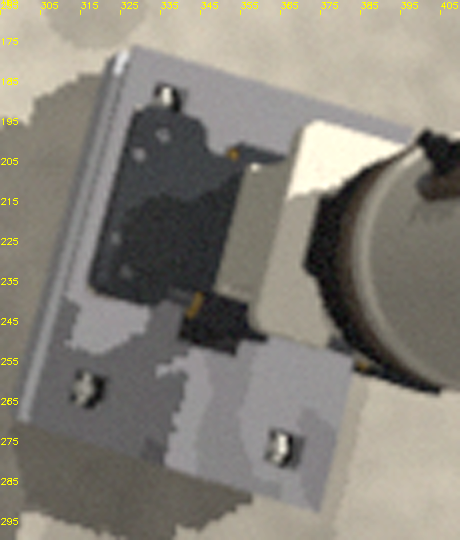

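View pics/sz8.png

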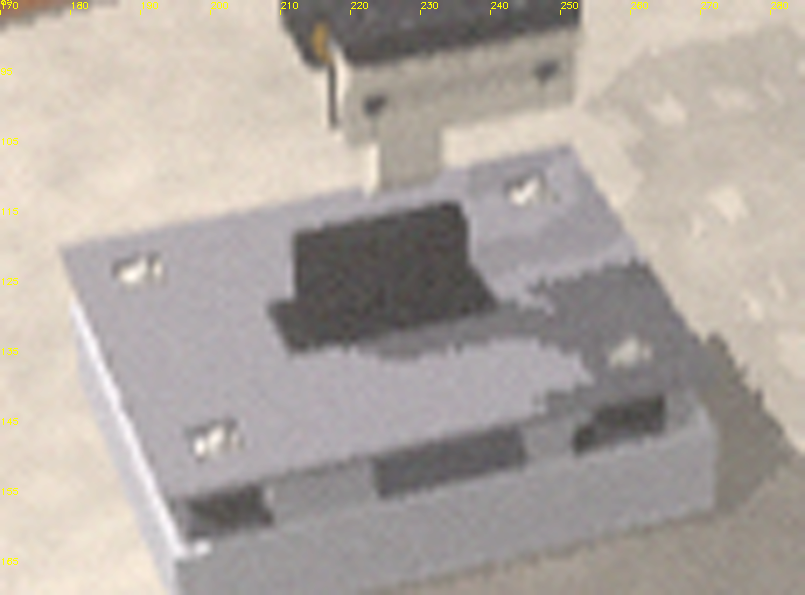

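```bash
cat >> h.py <<'E'
def loc(x,y,z):
    c,s=np.cos(np.radians(-17.3)),np.sin(np.radians(-17.3)); go([.5265+(c*x-s*y)/1e3,-.218+(s*x+c*y)/1e3,z],-17.3)
E
python3 - <<'E'
from h import *
loc(50,42,.08)
E
```

```text
t 10.97 tcp [ 525.2 -217.8  133.4] F [-0.1 -0.6 -0.4] w 0.4
shift mm [-42.3  53.4  51.3] turn [-0.01 -0.    0.02]
```

```bash
python3 -m handwheel '{"xyz":[[-0.015,0,0.018],[-0.03,0,0.036],[-0.0423,0,0.0513],[-0.0423,0.01,0.0513],[-0.0423,0.025,0.0513],[-0.0423,0.04,0.0513],[-0.0423,0.052,0.0513],[-0.0423,0.052,0.0513],[-0.0423,0.052,0.0513]],"turn":[[0,0,0],[0,0,0],[0,0,0],[0,0,0],[0,0,0],[0,0,0],[0,0,0],[0,0,0],[0,0,0]],"grip":[1,1,1,1,1,1,1,1,1]}'
python3 - <<'E'
from h import *
loc(50,42,.07)
crop('top',295,165,115,135,4,"pics/tz9.png")
crop('scene',170,85,115,85,7,"pics/sz9.png")
E
```

```text
clock: 11.72
tcp_pos: [0.5855, -0.1923, 0.0798]
eef_rot: [[-0.297, -0.003, 0.955], [-0.955, 0.001, -0.297], [-0.0, -1.0, -0.003]]
contact_force: [0.9, 0.4, 0.5]
width: 0.007
t 11.72 tcp [ 585.5 -192.3   79.8] F [0.9 0.4 0.5] w 0.007
shift mm [0.  9.8 1.3] turn [ 0.18  0.01 -0.01]
```

View pics/sz9.png

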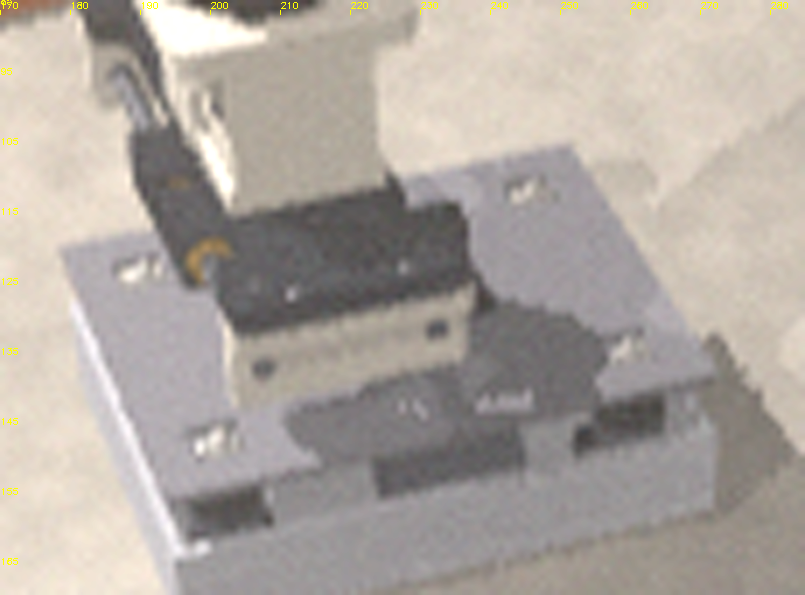

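```bash
cat > st.py <<'E'
from h import *
s=ctrl.get_state(); print("tau",np.round(s["ft_torque"],2),"F",np.round(s["contact_force"],1),"z",np.round(s["tcp_pos"][2]*1e3,2),s["clock"])
E
python3 -m handwheel '{"xyz":[[0,0.004,0],[0,0.0085,0],[0,0.0085,0]],"turn":[[0,0,0],[0,0,0],[0,0,0]],"grip":[1,1,1]}'; python3 st.py; python3 -m handwheel '{"xyz":[[0,0.001,0],[0,0.001,0],[0,0.001,0]],"turn":[[0,0,0],[0,0,0],[0,0,0]],"grip":[1,1,1]}';python3 -m handwheel '{"xyz":[[0,0.001,0],[0,0.001,0],[0,0.001,0]],"turn":[[0,0,0],[0,0,0],[0,0,0]],"grip":[1,1,1]}'
```

```text
clock: 12.07
tcp_pos: [0.5866, -0.1926, 0.0724]
eef_rot: [[-0.297, -0.0, 0.955], [-0.955, -0.0, -0.297], [0.0, -1.0, -0.0]]
contact_force: [0.1, 0.0, 0.5]
width: 0.006
tau [0.03 0.13 0.04] F [0.1 0.  0.5] z 72.44 12.0667
clock: 12.32
tcp_pos: [0.5871, -0.1925, 0.072]
eef_rot: [[-0.297, 0.0, 0.955], [-0.955, -0.0, -0.297], [-0.0, -1.0, 0.0]]
contact_force: [0.4, -0.2, 0.0]
width: 0.006
clock: 12.57
tcp_pos: [0.587, -0.1925, 0.0709]
eef_rot: [[-0.297, 0.0, 0.955], [-0.955, -0.0, -0.297], [-0.0, -1.0, 0.0]]
contact_force: [-0.6, 0.1, 0.4]
width: 0.005
```

```bash
for i in 1; do python3 -m handwheel '{"xyz":[[0,0.001,0],[0,0.002,0],[0,0.002,0]],"turn":[[0,0,0],[0,0,0],[0,0,0]],"grip":[1,1,1]}'; python3 -m handwheel '{"xyz":[[0,0.001,0],[0,0.001,0]],"turn":[[0,0,0],[0,0,0]],"grip":[1,1]}'; python3 -m handwheel '{"xyz":[[0,0.001,0],[0,0.001,0]],"turn":[[0,0,0],[0,0,0]],"grip":[1,1]}'; done | grep -E "clock|pos|contact"
```

```text
clock: 12.82
tcp_pos: [0.5873, -0.1926, 0.0691]
contact_force: [-0.3, -0.5, 2.5]
clock: 12.98
tcp_pos: [0.5874, -0.1926, 0.0684]
contact_force: [-0.9, 0.6, 4.9]
clock: 13.15
tcp_pos: [0.5875, -0.1926, 0.0677]
contact_force: [-1.8, 0.2, 6.7]
```

```bash
python3 -m handwheel '{"xyz":[[0,0.001,0],[0,0.002,0],[0,0.002,0]],"turn":[[0,0,0],[0,0,0],[0,0,0]],"grip":[1,1,1]}'| grep -E "clock|pos|contact"; python3 -m handwheel '{"xyz":[[0,0.001,0],[0,0.001,0]],"turn":[[0,0,0],[0,0,0]],"grip":[1,1]}' | grep -E "clock|pos|contact"; python3 -m handwheel '{"xyz":[[0,0.001,0],[0,0.001,0]],"turn":[[0,0,0],[0,0,0]],"grip":[1,1]}'| grep -E "clock|pos|contact"; python3 st.py
```

```text
clock: 13.4
tcp_pos: [0.5877, -0.1927, 0.0664]
contact_force: [-3.2, 0.2, 10.8]
clock: 13.57
tcp_pos: [0.5878, -0.1927, 0.0657]
contact_force: [-3.0, 0.8, 12.7]
clock: 13.73
tcp_pos: [0.588, -0.1926, 0.065]
contact_force: [-3.5, 0.7, 14.0]
tau [0.22 1.03 0.04] F [-3.5  0.7 14. ] z 65.03 13.7333
```

```bash
python3 -m handwheel '{"xyz":[[0,0.001,0],[0,0.001,0]],"turn":[[0,0,0],[0,0,0]],"grip":[1,1]}'| grep -E "pos|contact"; python3 -m handwheel '{"xyz":[[0,0.001,0],[0,0.001,0]],"turn":[[0,0,0],[0,0,0]],"grip":[1,1]}' | grep -E "pos|contact"; python3 -m handwheel '{"xyz":[[0,0.001,0],[0,0.001,0]],"turn":[[0,0,0],[0,0,0]],"grip":[1,1]}'| grep -E "clock|pos|contact"; python3 st.py
```

```text
tcp_pos: [0.5878, -0.1926, 0.0635]
contact_force: [-0.2, -0.4, 1.2]
tcp_pos: [0.5879, -0.1925, 0.0618]
contact_force: [-0.1, -0.1, 7.4]
clock: 14.23
tcp_pos: [0.588, -0.1925, 0.061]
contact_force: [-1.5, 0.5, 8.7]
tau [0.17 0.39 0.01] F [-1.5  0.5  8.7] z 61.02 14.2333
```

```bash
for i in 1; do python3 -m handwheel '{"xyz":[[0,0.001,0],[0,0.001,0]],"turn":[[0,0,0],[0,0,0]],"grip":[1,1]}'| grep -E "pos|contact"; python3 -m handwheel '{"xyz":[[0,0.001,0],[0,0.001,0]],"turn":[[0,0,0],[0,0,0]],"grip":[1,1]}' | grep -E "pos|contact"; python3 -m handwheel '{"xyz":[[0,0.001,0],[0,0.001,0]],"turn":[[0,0,0],[0,0,0]],"grip":[1,1]}'| grep -E "clock|pos|contact"; python3 st.py;done
```

```text
tcp_pos: [0.5881, -0.1925, 0.0604]
contact_force: [-2.4, 0.6, 11.3]
tcp_pos: [0.5883, -0.1925, 0.0599]
contact_force: [-2.9, 0.9, 15.0]
clock: 14.73
tcp_pos: [0.5884, -0.1925, 0.0594]
contact_force: [-4.2, 1.4, 18.9]
tau [ 0.37  1.17 -0.05] F [-4.2  1.4 18.9] z 59.41 14.7333
```

Run:
```python
from h import *
crop('scene',170,85,115,85,7,"pics/sz10.png")
crop('top',295,165,115,135,4,"pics/tz10.png")
```

```text
(no output)
```

View pics/sz10.png

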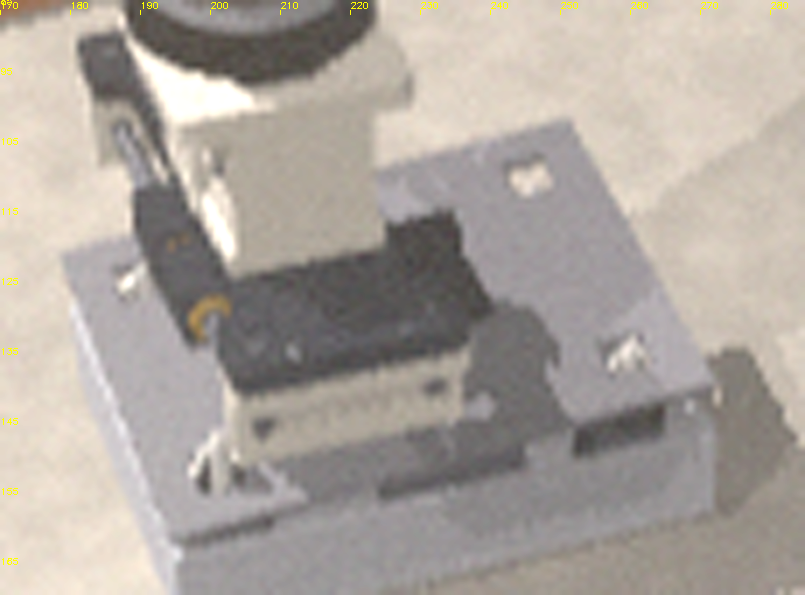

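View pics/tz10.png

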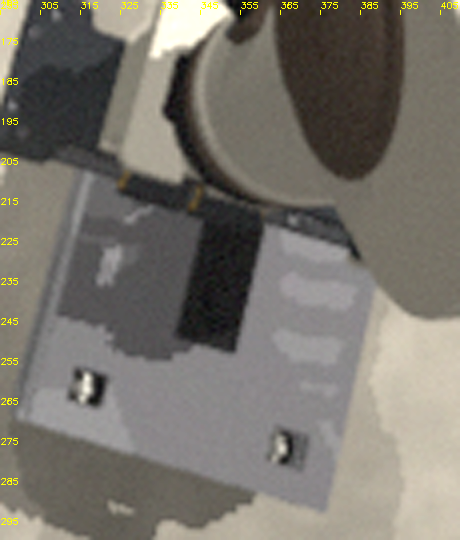

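```bash
for i in 1; do python3 -m handwheel '{"xyz":[[0,0.0005,0],[0,0.0005,0]],"turn":[[0,0,0],[0,0,0]],"grip":[1,1]}'| grep -E "pos|contact"; python3 -m handwheel '{"xyz":[[0,0.0005,0],[0,0.0005,0]],"turn":[[0,0,0],[0,0,0]],"grip":[1,1]}' | grep -E "pos|contact";  python3 st.py;done
```

```text
tcp_pos: [0.5884, -0.1925, 0.0592]
contact_force: [-5.5, 0.5, 19.1]
tcp_pos: [0.5884, -0.1925, 0.0589]
contact_force: [-5.5, 2.3, 21.1]
tau [ 0.48  1.37 -0.03] F [-5.5  2.3 21.1] z 58.93 15.1667
```

```bash
for i in 1; do python3 -m handwheel '{"xyz":[[0,0.0005,0],[0,0.0005,0]],"turn":[[0,0,0],[0,0,0]],"grip":[1,1]}'| grep -E "pos|contact"; python3 st.py;done
```

```text
tcp_pos: [0.5885, -0.1925, 0.0587]
contact_force: [-6.5, 1.7, 23.4]
tau [ 0.42  1.61 -0.04] F [-6.5  1.7 23.4] z 58.7 15.3333
```

```bash
for i in 1; do python3 -m handwheel '{"xyz":[[0,-0.0005,-0.001],[0,-0.0005,-0.001]],"turn":[[0,0,0],[0,0,0]],"grip":[1,1]}'| grep -E "pos|contact"; python3 st.py;python3 -m handwheel '{"xyz":[[0,0,-0.001],[0,0,-0.001]],"turn":[[0,0,0],[0,0,0]],"grip":[1,1]}'| grep -E "pos|contact"; python3 st.py;done
```

```text
tcp_pos: [0.5883, -0.1924, 0.0592]
contact_force: [-3.5, 1.6, 19.4]
tau [ 0.35  0.91 -0.01] F [-3.5  1.6 19.4] z 59.23 15.5
tcp_pos: [0.5882, -0.1923, 0.0594]
contact_force: [-0.5, 0.3, 18.6]
tau [0.15 0.54 0.03] F [-0.5  0.3 18.6] z 59.37 15.6667
```

```bash
for i in 1; do python3 -m handwheel '{"xyz":[[0,0.0006,-0.001],[0,0.0006,-0.001]],"turn":[[0,0,0],[0,0,0]],"grip":[1,1]}'| grep -E "pos|contact"; python3 -m handwheel '{"xyz":[[0,0.0006,-0.0003],[0,0.0006,-0.0003]],"turn":[[0,0,0],[0,0,0]],"grip":[1,1]}'| grep -E "pos|contact"; python3 st.py;done
python3 - <<'E'
from h import *
crop('scene',170,85,115,85,7,"pics/sz11.png")
E
```

```text
tcp_pos: [0.5881, -0.1923, 0.0592]
contact_force: [-1.2, 0.1, 19.0]
tcp_pos: [0.5882, -0.1923, 0.059]
contact_force: [-1.5, -0.5, 22.4]
tau [0.12 0.36 0.  ] F [-1.5 -0.5 22.4] z 58.97 16.0
```

View pics/sz11.png

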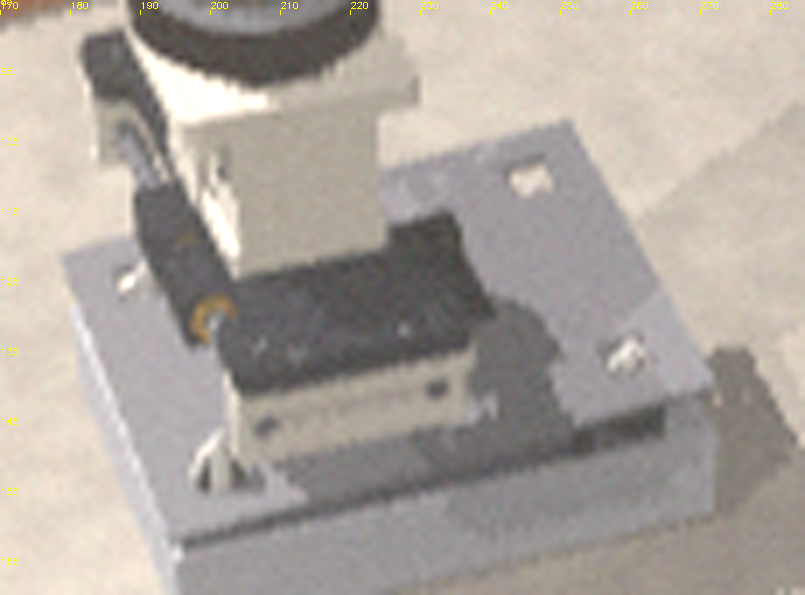

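```bash
for i in 1; do python3 -m handwheel '{"xyz":[[0,-0.003,0],[0,-0.006,0],[0,-0.012,0],[0,-0.025,0],[0,-0.05,0],[0,-0.07,0],[0,-0.07,0]],"turn":[[0,0,0],[0,0,0],[0,0,0],[0,0,0],[0,0,0],[0,0,0],[0,0,0]],"grip":[1,1,1,1,1,1,1]}'| grep -E "clock|pos|contact"; done
python3 - <<'E'
from h import *
crop('scene',170,85,115,85,7,"pics/sz12.png")
E
```

```text
clock: 16.63
tcp_pos: [0.5864, -0.1918, 0.1291]
contact_force: [0.5, 0.2, 0.2]
```

View pics/sz12.png

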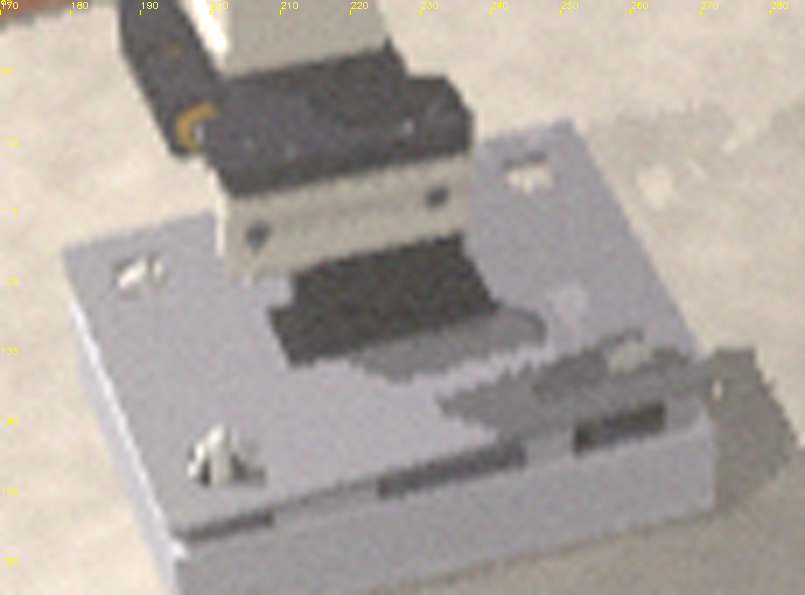

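Run:
```python
from h import *
crop('scene',190,138,28,28,20,"pics/sz13.png")
```

```text
(no output)
```

View pics/sz13.png

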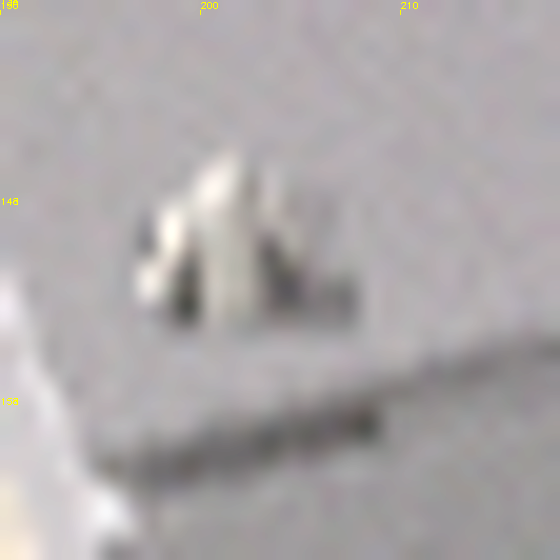

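Run:
```python
from h import *
loc(49,-42,.075)
```

```text
t 16.73 tcp [ 584.1 -191.7  125.7] F [ 0.5  0.1 -0.1] w 0.005
shift mm [84.2 50.7  1.8] turn [-0.07  0.01  0.01]
```

```bash
python3 -m handwheel '{"xyz":[[0.02,0,0],[0.045,0,0.001],[0.07,0,0.0018],[0.0842,0,0.0018],[0.0842,0.015,0.0018],[0.0842,0.03,0.0018],[0.0842,0.045,0.0018],[0.0842,0.05,0.0018],[0.0842,0.05,0.0018],[0.0842,0.05,0.0018]],"turn":[[0,0,0],[0,0,0],[0,0,0],[0,0,0],[0,0,0],[0,0,0],[0,0,0],[0,0,0],[0,0,0],[0,0,0]],"grip":[1,1,1,1,1,1,1,1,1,1]}'| grep -E "clock|pos|contact"
python3 - <<'E'
from h import *
loc(49,-42,.070)
crop('scene',170,85,115,85,7,"pics/sz14.png")
E
```

```text
clock: 17.57
tcp_pos: [0.5605, -0.2717, 0.0742]
contact_force: [0.1, -0.4, 0.3]
t 17.57 tcp [ 560.5 -271.7   74.2] F [ 0.1 -0.4  0.3] w 0.003
shift mm [0.9 4.2 0.6] turn [ 0.06  0.07 -0.04]
```

View pics/sz14.png

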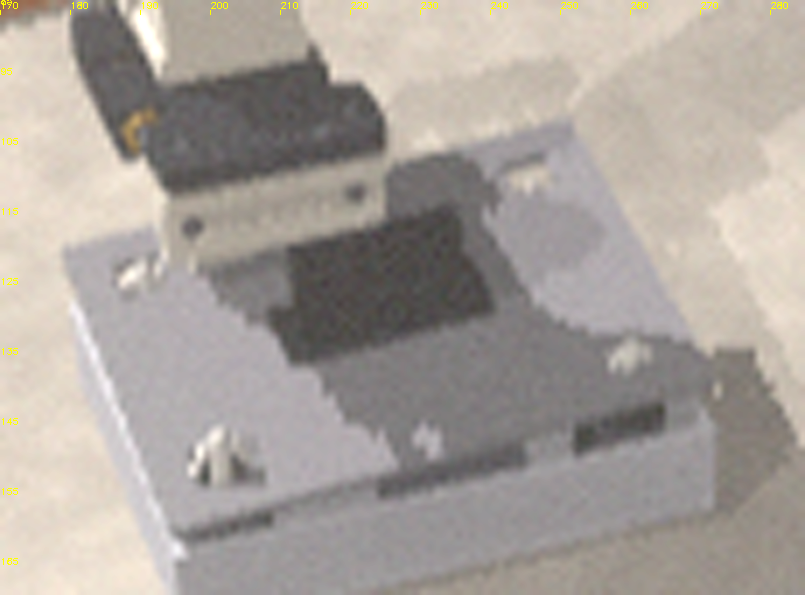

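Now press post1 in steps.

```bash
python3 -m handwheel '{"xyz":[[0,0.001,0],[0,0.002,0],[0,0.003,0],[0,0.004,0],[0,0.004,0]],"turn":[[0,0,0],[0,0,0],[0,0,0],[0,0,0],[0,0,0]],"grip":[1,1,1,1,1]}'| grep -E "clock|pos|contact"; python3 -m handwheel '{"xyz":[[0,0.001,0],[0,0.002,0],[0,0.002,0]],"turn":[[0,0,0],[0,0,0],[0,0,0]],"grip":[1,1,1]}'| grep -E "clock|pos|contact"; python3 -m handwheel '{"xyz":[[0,0.001,0],[0,0.002,0],[0,0.002,0]],"turn":[[0,0,0],[0,0,0],[0,0,0]],"grip":[1,1,1]}'| grep -E "clock|pos|contact"; python3 st.py
```

```text
clock: 18.03
tcp_pos: [0.5606, -0.2725, 0.0708]
contact_force: [-0.1, 0.2, 0.9]
clock: 18.28
tcp_pos: [0.5607, -0.2727, 0.0691]
contact_force: [-0.8, -0.5, 4.2]
clock: 18.53
tcp_pos: [0.5608, -0.2729, 0.0674]
contact_force: [-2.5, -0.5, 6.3]
tau [0.02 0.55 0.02] F [-2.5 -0.5  6.3] z 67.4 18.5333
```

```bash
python3 -m handwheel '{"xyz":[[0,0.001,-0.0005],[0,0.002,-0.001],[0,0.002,-0.001]],"turn":[[0,0,0],[0,0,0],[0,0,0]],"grip":[1,1,1]}'| grep -E "clock|pos|contact"; python3 -m handwheel '{"xyz":[[0,0.001,-0.0003],[0,0.001,-0.0003]],"turn":[[0,0,0],[0,0,0]],"grip":[1,1]}'| grep -E "clock|pos|contact"; python3 -m handwheel '{"xyz":[[0,0.001,-0.0003],[0,0.001,-0.0003]],"turn":[[0,0,0],[0,0,0]],"grip":[1,1]}'| grep -E "clock|pos|contact"; python3 st.py
```

```text
clock: 18.78
tcp_pos: [0.5606, -0.273, 0.0662]
contact_force: [-1.2, -0.3, 9.9]
clock: 18.95
tcp_pos: [0.5597, -0.2724, 0.0642]
contact_force: [0.7, -0.3, 0.4]
clock: 19.12
tcp_pos: [0.5585, -0.2717, 0.062]
contact_force: [-1.5, 0.5, -0.3]
tau [0.05 0.03 0.01] F [-1.5  0.5 -0.3] z 61.99 19.1167
```

```bash
python3 -m handwheel '{"xyz":[[0,0.001,-0.0002],[0,0.001,-0.0002]],"turn":[[0,0,0],[0,0,0]],"grip":[1,1]}'| grep -E "clock|pos|contact"; python3 st.py
```

```text
clock: 19.28
tcp_pos: [0.5586, -0.2718, 0.0614]
contact_force: [0.3, -0.2, 1.7]
tau [0.11 0.22 0.04] F [ 0.3 -0.2  1.7] z 61.42 19.2833
```

```bash
python3 -m handwheel '{"xyz":[[0,0.001,0],[0,0.001,0]],"turn":[[0,0,0],[0,0,0]],"grip":[1,1]}'| grep -E "clock|pos|contact"; python3 -m handwheel '{"xyz":[[0,0.001,-0.0003],[0,0.001,-0.0003]],"turn":[[0,0,0],[0,0,0]],"grip":[1,1]}'| grep -E "clock|pos|contact"; python3 -m handwheel '{"xyz":[[0,0.001,-0.0003],[0,0.001,-0.0003]],"turn":[[0,0,0],[0,0,0]],"grip":[1,1]}'| grep -E "clock|pos|contact"; python3 st.py
```

```text
clock: 19.45
tcp_pos: [0.5587, -0.2718, 0.0607]
contact_force: [-1.1, 0.7, 4.5]
clock: 19.62
tcp_pos: [0.5587, -0.2718, 0.0602]
contact_force: [-2.3, 0.9, 7.9]
clock: 19.78
tcp_pos: [0.5588, -0.2719, 0.0598]
contact_force: [-2.1, 1.2, 9.4]
tau [ 0.28  0.81 -0.01] F [-2.1  1.2  9.4] z 59.75 19.7833
```

```bash
python3 -m handwheel '{"xyz":[[0,0.001,-0.0004],[0,0.001,-0.0004]],"turn":[[0,0,0],[0,0,0]],"grip":[1,1]}'| grep -E "clock|pos|contact"; python3 -m handwheel '{"xyz":[[0,0.001,-0.0004],[0,0.001,-0.0004]],"turn":[[0,0,0],[0,0,0]],"grip":[1,1]}'| grep -E "clock|pos|contact"
python3 - <<'E'
from h import *
crop('scene',170,85,115,85,7,"pics/sz15.png")
E
```

```text
clock: 19.95
tcp_pos: [0.5588, -0.272, 0.0592]
contact_force: [-2.3, -0.1, 11.8]
clock: 20.12
tcp_pos: [0.5588, -0.272, 0.0587]
contact_force: [-2.6, -0.0, 13.4]
```

View pics/sz15.png

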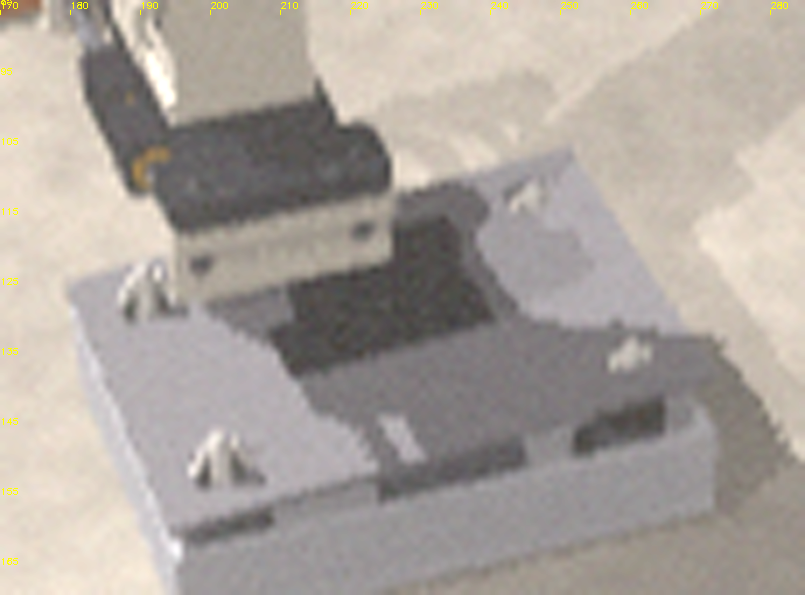

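```bash
python3 -m handwheel '{"xyz":[[0,0.001,-0.0004],[0,0.001,-0.0004]],"turn":[[0,0,0],[0,0,0]],"grip":[1,1]}'| grep -E "clock|pos|contact"; python3 -m handwheel '{"xyz":[[0,0.001,-0.0004],[0,0.001,-0.0004]],"turn":[[0,0,0],[0,0,0]],"grip":[1,1]}'| grep -E "clock|pos|contact";python3 -m handwheel '{"xyz":[[0,0.0007,-0.0004],[0,0.0007,-0.0004]],"turn":[[0,0,0],[0,0,0]],"grip":[1,1]}'| grep -E "clock|pos|contact"; python3 st.py
```

```text
clock: 20.33
tcp_pos: [0.5588, -0.2721, 0.0583]
contact_force: [-4.2, 0.8, 17.4]
clock: 20.5
tcp_pos: [0.5589, -0.2721, 0.0578]
contact_force: [-5.5, 1.0, 21.0]
clock: 20.67
tcp_pos: [0.5588, -0.2721, 0.0576]
contact_force: [-4.9, 2.0, 22.5]
tau [ 0.35  1.13 -0.06] F [-4.9  2.  22.5] z 57.61 20.6667
```

```bash
python3 -m handwheel '{"xyz":[[0,-0.003,0],[0,-0.006,0],[0,-0.012,0],[0,-0.025,0],[0,-0.05,0],[0,-0.07,0],[0,-0.07,0]],"turn":[[0,0,0],[0,0,0],[0,0,0],[0,0,0],[0,0,0],[0,0,0],[0,0,0]],"grip":[1,1,1,1,1,1,1]}'| grep -E "clock|pos|contact"
python3 - <<'E'
from h import *
loc(-48,-42,.07)
im=ctrl.get_image('scene')[:,:,::-1]
a=[cv2.resize(im[y:y+22,x:x+22],None,fx=18,fy=18,interpolation=cv2.INTER_CUBIC) for x,y in((180,117),(190,142))]
cv2.imwrite("pics/sz16.png",cv2.convertScaleAbs(np.hstack(a),alpha=1.6))
crop('scene',170,85,115,85,7,"pics/sz17.png")
E
```

```text
clock: 21.25
tcp_pos: [0.5592, -0.2719, 0.1287]
contact_force: [1.2, 0.3, 0.0]
t 21.25 tcp [ 559.2 -271.9  128.7] F [1.2 0.3 0. ] w 0.006
shift mm [  0.2  58.  -95.6] turn [-0.38  0.02  0.04]
```

View pics/sz16.png

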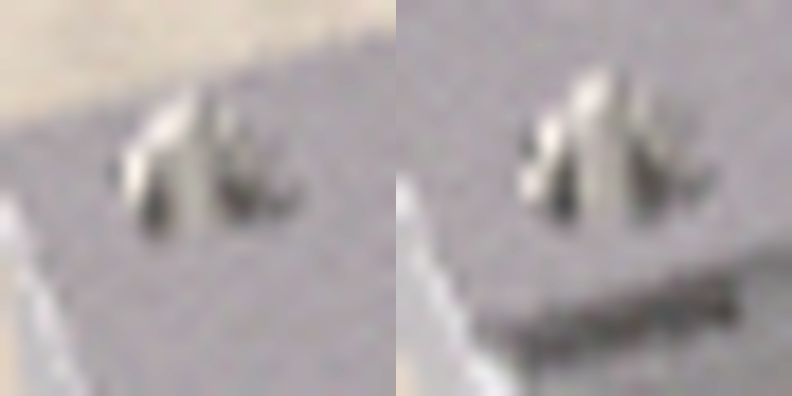

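View pics/sz17.png

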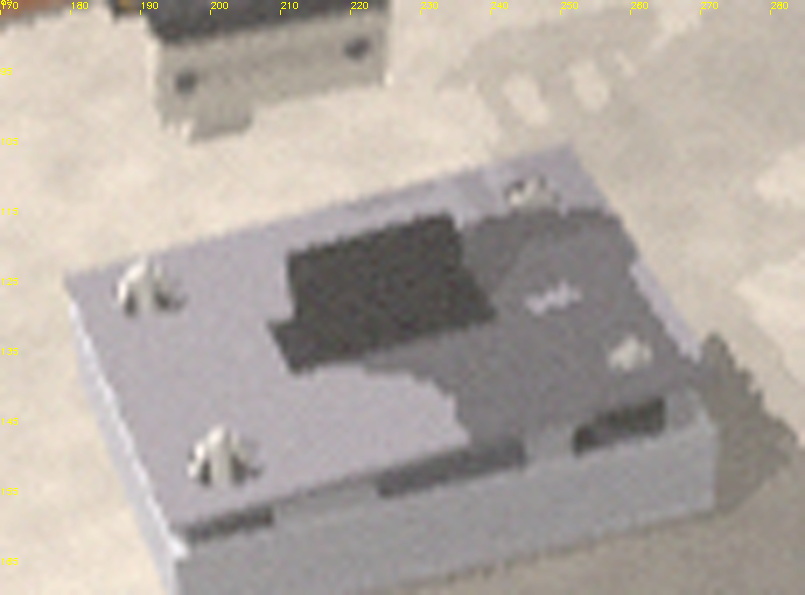

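```bash
python3 -m handwheel '{"xyz":[[0,0,-0.02],[0,0,-0.045],[0,0,-0.07],[0,0,-0.0956],[0,0.015,-0.0956],[0,0.03,-0.0956],[0,0.045,-0.0956],[0,0.055,-0.0956],[0,0.055,-0.0956],[0,0.055,-0.0956]],"turn":[[0,0,0],[0,0,0],[0,0,0],[0,0,0],[0,0,0],[0,0,0],[0,0,0],[0,0,0],[0,0,0],[0,0,0]],"grip":[1,1,1,1,1,1,1,1,1,1]}'| grep -E "clock|pos|contact"
python3 - <<'E'
from h import *
loc(-48,-42,.067)
crop('scene',170,85,115,85,7,"pics/sz18.png")
E
```

```text
clock: 22.18
tcp_pos: [0.4646, -0.2422, 0.0683]
contact_force: [0.2, 0.1, 0.6]
t 22.18 tcp [ 464.6 -242.2   68.3] F [0.2 0.1 0.6] w 0.004
shift mm [0.5 1.2 3.9] turn [ 0.1   0.03 -0.05]
```

View pics/sz18.png

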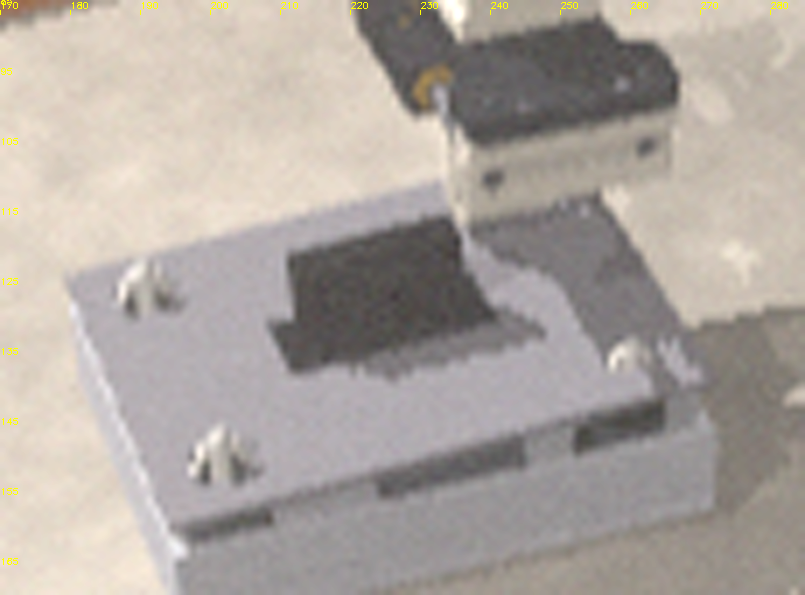

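```bash
python3 -m handwheel '{"xyz":[[0,0,0.002],[0,0,0.0035],[0,0.001,0.0035],[0,0.001,0.0035]],"turn":[[0,0,0],[0,0,0],[0,0,0],[0,0,0]],"grip":[1,1,1,1]}'| grep -E "clock|pos|contact"; python3 -m handwheel '{"xyz":[[0,0.001,0],[0,0.002,0],[0,0.002,0]],"turn":[[0,0,0],[0,0,0],[0,0,0]],"grip":[1,1,1]}'| grep -E "clock|pos|contact"; python3 -m handwheel '{"xyz":[[0,0.001,0],[0,0.002,0],[0,0.002,0]],"turn":[[0,0,0],[0,0,0],[0,0,0]],"grip":[1,1,1]}'| grep -E "clock|pos|contact"; python3 st.py
```

```text
clock: 22.57
tcp_pos: [0.4688, -0.2439, 0.0682]
contact_force: [-0.4, 0.6, 0.1]
clock: 22.82
tcp_pos: [0.4685, -0.2439, 0.066]
contact_force: [-1.3, 0.0, 1.6]
clock: 23.07
tcp_pos: [0.4685, -0.244, 0.0647]
contact_force: [-2.5, 0.7, 10.1]
tau [0.27 0.7  0.05] F [-2.5  0.7 10.1] z 64.7 23.0667
```

```bash
python3 -m handwheel '{"xyz":[[0,0.001,-0.0005],[0,0.001,-0.0005]],"turn":[[0,0,0],[0,0,0]],"grip":[1,1]}'| grep -E "clock|pos|contact"; python3 -m handwheel '{"xyz":[[0,0.0007,-0.0003],[0,0.0007,-0.0003]],"turn":[[0,0,0],[0,0,0]],"grip":[1,1]}'| grep -E "clock|pos|contact"; python3 st.py
```

```text
clock: 23.23
tcp_pos: [0.4685, -0.244, 0.0642]
contact_force: [-2.7, 0.5, 12.2]
clock: 23.4
tcp_pos: [0.4685, -0.2441, 0.0638]
contact_force: [-3.1, 0.9, 14.8]
tau [0.28 0.77 0.02] F [-3.1  0.9 14.8] z 63.76 23.4
```

```bash
python3 -m handwheel '{"xyz":[[0,0.0007,-0.0005],[0,0.0007,-0.0005]],"turn":[[0,0,0],[0,0,0]],"grip":[1,1]}'| grep -E "clock|pos|contact"; python3 -m handwheel '{"xyz":[[0,0.0007,-0.0005],[0,0.0007,-0.0005]],"turn":[[0,0,0],[0,0,0]],"grip":[1,1]}'| grep -E "clock|pos|contact"; python3 st.py
```

```text
clock: 23.57
tcp_pos: [0.4684, -0.2441, 0.0633]
contact_force: [-2.4, 0.6, 15.4]
clock: 23.73
tcp_pos: [0.4683, -0.2442, 0.0628]
contact_force: [-2.2, -0.2, 16.1]
tau [0.15 0.61 0.01] F [-2.2 -0.2 16.1] z 62.85 23.7333
```

Force is flattening (near the hump).

```bash
python3 -m handwheel '{"xyz":[[0,0.0007,-0.0004],[0,0.0007,-0.0004]],"turn":[[0,0,0],[0,0,0]],"grip":[1,1]}'| grep -E "clock|pos|contact"; python3 -m handwheel '{"xyz":[[0,0.0007,-0.0003],[0,0.0007,-0.0003]],"turn":[[0,0,0],[0,0,0]],"grip":[1,1]}'| grep -E "clock|pos|contact"; python3 st.py
```

```text
clock: 23.9
tcp_pos: [0.4683, -0.2442, 0.0624]
contact_force: [-2.4, -0.4, 18.2]
clock: 24.07
tcp_pos: [0.4682, -0.2441, 0.0617]
contact_force: [-0.2, -0.5, 12.0]
tau [ 0.09  0.23 -0.04] F [-0.2 -0.5 12. ] z 61.69 24.0667
```

```bash
python3 -m handwheel '{"xyz":[[0,0.0007,-0.0003],[0,0.0007,-0.0003]],"turn":[[0,0,0],[0,0,0]],"grip":[1,1]}'| grep -E "clock|pos|contact"; python3 st.py
```

```text
clock: 24.23
tcp_pos: [0.4681, -0.244, 0.0608]
contact_force: [0.4, -0.0, 9.4]
tau [0.14 0.11 0.  ] F [ 0.4 -0.   9.4] z 60.76 24.2333
```

```bash
python3 -m handwheel '{"xyz":[[0,0.0008,0],[0,0.0008,0]],"turn":[[0,0,0],[0,0,0]],"grip":[1,1]}'| grep -E "clock|pos|contact"; python3 -m handwheel '{"xyz":[[0,0.0008,-0.0002],[0,0.0008,-0.0002]],"turn":[[0,0,0],[0,0,0]],"grip":[1,1]}'| grep -E "clock|pos|contact";python3 -m handwheel '{"xyz":[[0,0.0008,-0.0002],[0,0.0008,-0.0002]],"turn":[[0,0,0],[0,0,0]],"grip":[1,1]}'| grep -E "clock|pos|contact"; python3 st.py
```

```text
clock: 24.4
tcp_pos: [0.4668, -0.2434, 0.0585]
contact_force: [1.3, -1.2, 4.4]
clock: 24.57
tcp_pos: [0.4668, -0.2434, 0.0579]
contact_force: [1.6, -0.5, 7.9]
clock: 24.73
tcp_pos: [0.4668, -0.2435, 0.0574]
contact_force: [0.0, -0.8, 12.5]
tau [-0.07 -0.05  0.03] F [ 0.  -0.8 12.5] z 57.4 24.7333
```

```bash
python3 -m handwheel '{"xyz":[[0,0.0007,-0.0001],[0,0.0007,-0.0001]],"turn":[[0,0,0],[0,0,0]],"grip":[1,1]}'| grep -E "clock|pos|contact";python3 -m handwheel '{"xyz":[[0,0.0007,-0.0001],[0,0.0007,-0.0001]],"turn":[[0,0,0],[0,0,0]],"grip":[1,1]}'| grep -E "clock|pos|contact"
python3 - <<'E'
from h import *
im=ctrl.get_image('scene')[:,:,::-1]
cv2.imwrite("pics/sz19.png",cv2.convertScaleAbs(cv2.resize(im[85:170,170:285],None,fx=7,fy=7,interpolation=cv2.INTER_CUBIC),alpha=1.6))
crop('top',295,165,115,135,4,"pics/tz19.png")
E
```

```text
clock: 24.9
tcp_pos: [0.4668, -0.2435, 0.0569]
contact_force: [-0.1, 0.1, 13.6]
clock: 25.07
tcp_pos: [0.4668, -0.2435, 0.0565]
contact_force: [-1.6, 0.8, 15.3]
```

View pics/sz19.png

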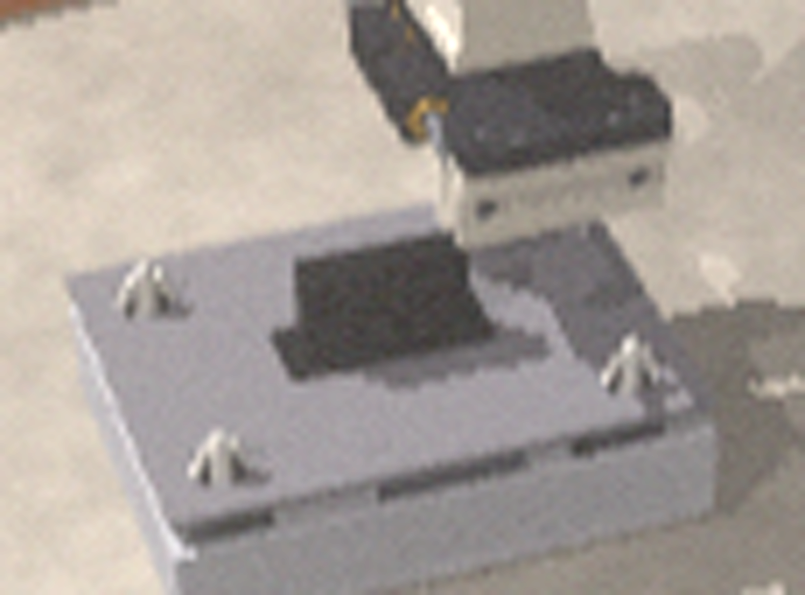

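View pics/tz19.png

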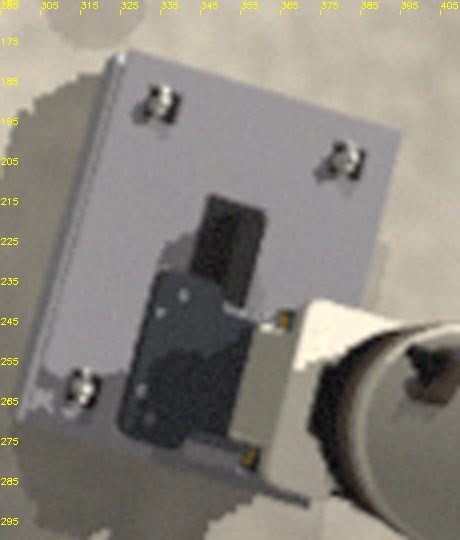

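```bash
python3 -m handwheel '{"xyz":[[0,0.0008,-0.0003],[0,0.0008,-0.0003]],"turn":[[0,0,0],[0,0,0]],"grip":[1,1]}'| grep -E "clock|pos|contact";python3 -m handwheel '{"xyz":[[0,0.0008,-0.0003],[0,0.0008,-0.0003]],"turn":[[0,0,0],[0,0,0]],"grip":[1,1]}'| grep -E "clock|pos|contact"
```

```text
clock: 25.33
tcp_pos: [0.4668, -0.2435, 0.056]
contact_force: [-1.5, 0.0, 16.7]
clock: 25.5
tcp_pos: [0.4667, -0.2436, 0.0554]
contact_force: [-1.8, -0.3, 19.2]
```

```bash
python3 -m handwheel '{"xyz":[[0,0.0007,-0.0003],[0,0.0007,-0.0003]],"turn":[[0,0,0],[0,0,0]],"grip":[1,1]}'| grep -E "clock|pos|contact";python3 -m handwheel '{"xyz":[[0,0.0005,-0.0002],[0,0.0005,-0.0002]],"turn":[[0,0,0],[0,0,0]],"grip":[1,1]}'| grep -E "clock|pos|contact"
```

```text
clock: 25.67
tcp_pos: [0.4668, -0.2436, 0.0551]
contact_force: [-1.4, 0.7, 21.1]
clock: 25.83
tcp_pos: [0.4667, -0.2436, 0.0549]
contact_force: [-2.3, -0.1, 22.9]
```

```bash
python3 -m handwheel '{"xyz":[[0,-0.003,0],[0,-0.006,0],[0,-0.012,0],[0,-0.025,0],[0,-0.05,0],[0,-0.075,0],[0,-0.075,0],[0,-0.075,0]],"turn":[[0,0,0],[0,0,0],[0,0,0],[0,0,0],[0,0,0],[0,0,0],[0,0,0],[0,0,0]],"grip":[1,1,1,1,1,1,1,1]}'| grep -E "clock|pos|contact"
python3 - <<'E'
from h import *
loc(-49,42,.065)
crop('scene',170,85,115,85,7,"pics/sz20.png")
E
```

```text
clock: 26.5
tcp_pos: [0.4646, -0.2429, 0.1286]
contact_force: [-0.3, -0.1, -1.5]
t 26.5 tcp [ 464.6 -242.9  128.6] F [-0.3 -0.1 -1.5] w 0.004
shift mm [-84.2  63.6   2.5] turn [-0.12 -0.01  0.05]
```

View pics/sz20.png

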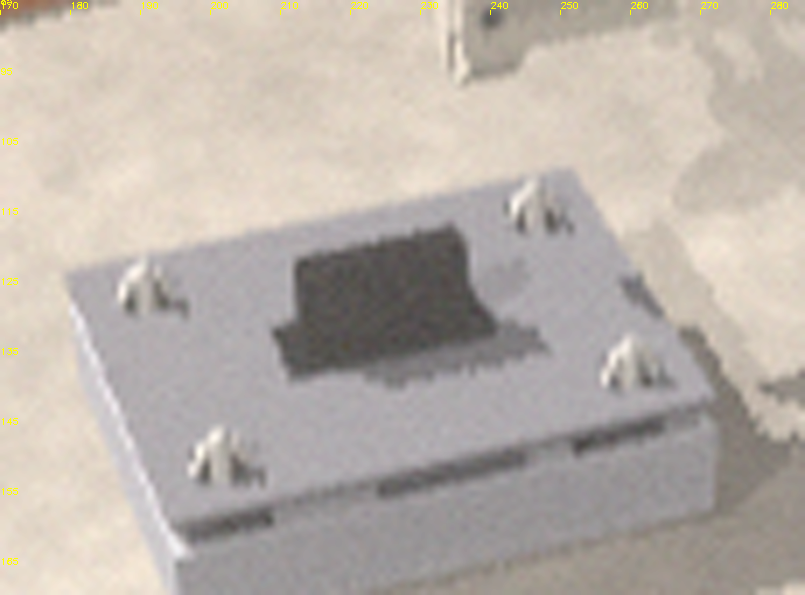

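All four posts stand through the plate. Post2 (630,360 in the zoom) and post3 (535,205) look alike. Next I press beside post2.

```bash
python3 -m handwheel '{"xyz":[[-0.02,0,0],[-0.045,0,0.001],[-0.07,0,0.002],[-0.0842,0,0.002],[-0.0842,0.0,0.002],[-0.0842,0.015,0.002],[-0.0842,0.03,0.002],[-0.0842,0.045,0.002],[-0.0842,0.06,0.002],[-0.0842,0.063,0.002],[-0.0842,0.063,0.002],[-0.0842,0.063,0.002]],"turn":[[0,0,0],[0,0,0],[0,0,0],[0,0,0],[0,0,0],[0,0,0],[0,0,0],[0,0,0],[0,0,0],[0,0,0],[0,0,0],[0,0,0]],"grip":[1,1,1,1,1,1,1,1,1,1,1,1]}'| grep -E "clock|pos|contact"; python3 -c '
from h import *
loc(-49,42,.060)'
```

```text
clock: 27.55
tcp_pos: [0.4905, -0.163, 0.064]
contact_force: [-0.2, -0.6, 0.2]
t 27.55 tcp [ 490.5 -163.    64. ] F [-0.2 -0.6  0.2] w 0.004
shift mm [-0.1  4.   1.7] turn [ 0.07 -0.01 -0.  ]
```

```bash
python3 -m handwheel '{"xyz":[[0,0.001,0.0005],[0,0.002,0.0005],[0,0.002,0.0005]],"turn":[[0,0,0],[0,0,0],[0,0,0]],"grip":[1,1,1]}'| grep -E "clock|pos|contact"; for i in 1; do python3 -m handwheel '{"xyz":[[0,0.001,0],[0,0.0015,0],[0,0.0015,0]],"turn":[[0,0,0],[0,0,0],[0,0,0]],"grip":[1,1,1]}'| grep -E "clock|pos|contact"; python3 -m handwheel '{"xyz":[[0,0.001,0],[0,0.001,0]],"turn":[[0,0,0],[0,0,0]],"grip":[1,1]}'| grep -E "clock|pos|contact";python3 -m handwheel '{"xyz":[[0,0.001,0],[0,0.001,0]],"turn":[[0,0,0],[0,0,0]],"grip":[1,1]}'| grep -E "clock|pos|contact"; done
```

```text
clock: 27.8
tcp_pos: [0.4919, -0.1631, 0.0627]
contact_force: [-0.1, 0.2, 0.6]
clock: 28.05
tcp_pos: [0.4915, -0.1629, 0.0607]
contact_force: [-0.2, 0.6, -0.2]
clock: 28.22
tcp_pos: [0.4914, -0.1628, 0.0596]
contact_force: [-0.3, -0.1, 0.7]
clock: 28.38
tcp_pos: [0.4916, -0.1628, 0.0587]
contact_force: [-0.3, -0.1, 2.0]
```

```bash
for i in 1; do python3 -m handwheel '{"xyz":[[0,0.001,0],[0,0.001,0]],"turn":[[0,0,0],[0,0,0]],"grip":[1,1]}'| grep -E "clock|pos|contact";python3 -m handwheel '{"xyz":[[0,0.001,0],[0,0.001,0]],"turn":[[0,0,0],[0,0,0]],"grip":[1,1]}'| grep -E "clock|pos|contact";python3 -m handwheel '{"xyz":[[0,0.001,0],[0,0.001,0]],"turn":[[0,0,0],[0,0,0]],"grip":[1,1]}'| grep -E "clock|pos|contact"; done
```

```text
clock: 28.55
tcp_pos: [0.4917, -0.1627, 0.0581]
contact_force: [-2.7, 0.3, 6.9]
clock: 28.72
tcp_pos: [0.4916, -0.1627, 0.0574]
contact_force: [-3.1, 1.1, 11.7]
clock: 28.88
tcp_pos: [0.4917, -0.1627, 0.0567]
contact_force: [-5.0, 1.8, 14.5]
```

```bash
for i in 1; do python3 -m handwheel '{"xyz":[[0,0.0007,-0.001],[0,0.0007,-0.001]],"turn":[[0,0,0],[0,0,0]],"grip":[1,1]}'| grep -E "clock|pos|contact";python3 -m handwheel '{"xyz":[[0,0.0007,-0.001],[0,0.0007,-0.001]],"turn":[[0,0,0],[0,0,0]],"grip":[1,1]}'| grep -E "clock|pos|contact";python3 -m handwheel '{"xyz":[[0,0.0007,-0.0005],[0,0.0007,-0.0005]],"turn":[[0,0,0],[0,0,0]],"grip":[1,1]}'| grep -E "clock|pos|contact"; done
```

```text
clock: 29.05
tcp_pos: [0.4916, -0.1627, 0.0565]
contact_force: [-3.3, 0.2, 15.2]
clock: 29.22
tcp_pos: [0.4916, -0.1626, 0.0563]
contact_force: [-2.2, 0.2, 17.4]
clock: 29.38
tcp_pos: [0.4915, -0.1626, 0.0558]
contact_force: [-1.7, 0.2, 18.6]
```

```bash
for i in 1; do python3 -m handwheel '{"xyz":[[0,0.0007,-0.0003],[0,0.0007,-0.0003]],"turn":[[0,0,0],[0,0,0]],"grip":[1,1]}'| grep -E "clock|pos|contact";python3 -m handwheel '{"xyz":[[0,0.0006,-0.0003],[0,0.0006,-0.0003]],"turn":[[0,0,0],[0,0,0]],"grip":[1,1]}'| grep -E "clock|pos|contact"; done
```

```text
clock: 29.55
tcp_pos: [0.4915, -0.1626, 0.0554]
contact_force: [-2.5, 0.3, 20.1]
clock: 29.72
tcp_pos: [0.4915, -0.1626, 0.0551]
contact_force: [-2.7, -0.1, 23.9]
```

```bash
python3 -m handwheel '{"xyz":[[0,-0.001,0],[0,-0.001,0]],"turn":[[0,0,0],[0,0,0]],"grip":[1,1]}'| grep -E "clock|pos|contact"; python3 -m handwheel '{"xyz":[[0,-0.002,0],[0,-0.002,0]],"turn":[[0,0,0],[0,0,0]],"grip":[1,1]}'| grep -E "clock|pos|contact"; python3 -m handwheel '{"xyz":[[0,-0.001,0],[0,-0.001,0]],"turn":[[0,0,0],[0,0,0]],"grip":[1,1]}'| grep -E "clock|pos|contact"; python3 -m handwheel '{"xyz":[[0,-0.001,0],[0,-0.001,0]],"turn":[[0,0,0],[0,0,0]],"grip":[1,1]}'| grep -E "clock|pos|contact"; python3 -m handwheel '{"xyz":[[0,-0.006,0],[0,-0.02,0],[0,-0.026,0],[0,-0.026,0]],"turn":[[0,0,0],[0,0,0],[0,0,0],[0,0,0]],"grip":[1,1,1,1]}'| grep -E "clock|pos|contact"
python3 -c '
from h import *
loc(49,42,.065)'
```

```text
clock: 29.88
tcp_pos: [0.4915, -0.1626, 0.0559]
contact_force: [-1.4, 0.3, 17.5]
clock: 30.05
tcp_pos: [0.4915, -0.1627, 0.0575]
contact_force: [-0.1, -0.2, 10.5]
clock: 30.22
tcp_pos: [0.4914, -0.1627, 0.058]
contact_force: [2.0, -1.1, 7.2]
clock: 30.38
tcp_pos: [0.4909, -0.1625, 0.0584]
contact_force: [3.1, -1.1, 4.6]
clock: 30.72
tcp_pos: [0.4889, -0.1619, 0.0842]
contact_force: [1.1, -0.0, 0.3]
t 30.72 tcp [ 488.9 -161.9   84.2] F [ 1.1 -0.   0.3] w 0.006
shift mm [  0.4  19.3 101.6] turn [-0.06  0.01  0.01]
```

```bash
python3 -m handwheel '{"xyz":[[0,-0.03,0],[0,-0.06,0],[-0.03,-0.09,0],[-0.06,-0.12,0],[-0.1,-0.12,0],[-0.13,-0.12,0],[-0.17,-0.12,0],[-0.17,-0.12,0]],"turn":[[0,0,0],[0,0,0],[0,0,0],[0,0,0],[0,0,0],[0,0,0],[0,0,0],[0,0,0]],"grip":[1,1,1,1,1,1,1,1]}'| grep -E "clock|pos|contact"
python3 - <<'E'
from h import *
for n,x,y,w,h in(('top',300,165,105,130),('scene',175,105,100,65)):
    a=np.mean([ctrl.get_image(n)[:,:,::-1].astype(float) for _ in range(3)],0); np.save(f"pics/{n}_avg.npy",a)
    k=5 if n=='top' else 8
    cv2.imwrite(f"pics/{n}21.png",np.clip(cv2.resize(a[y:y+h,x:x+w],None,fx=k if n=='scene' else 4.6,fy=k if n=='scene' else 4.6,interpolation=cv2.INTER_CUBIC)*1.6,0,255).astype(np.uint8))
E
```

```text
clock: 31.38
tcp_pos: [0.5401, 0.0103, 0.2038]
contact_force: [0.5, 2.5, -0.0]
```

View pics/scene21.png

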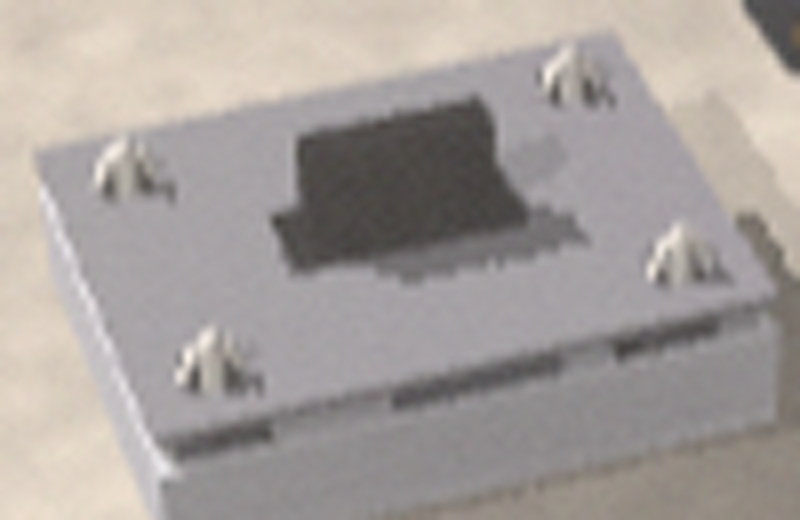

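View pics/top21.png

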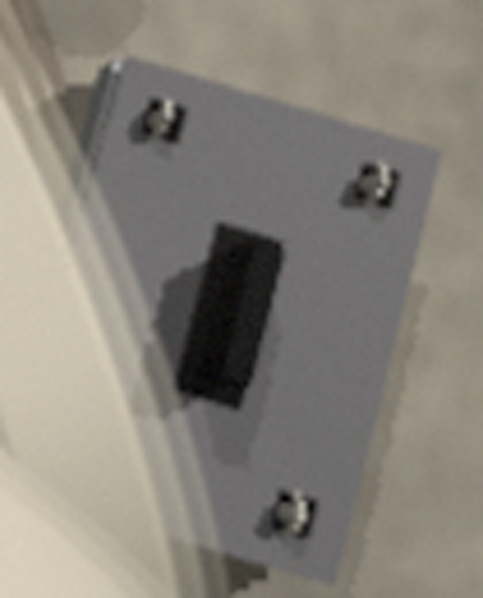

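Run:
```python
from h import *
c,s=np.cos(np.radians(-17.3)),np.sin(np.radians(-17.3))
def W(x,y,z): return np.array([.5275+(c*x-s*y)/1e3,-.218+(s*x+c*y)/1e3,z])
for i,(x,y) in enumerate([(74,49),(74,-49),(-74,49),(-74,-49)]):
    for n in('scene','top'):
        p=[proj(n,W(x+d,y,zz))[0] for d,zz in((10.5,.0585),(-10.5,.0585),(8,.0585),(-8,.0585),(0,.073),(0,.058))]
        print(i,n,np.round(p,1).tolist())
t=[]
a=np.load("pics/scene_avg.npy")
for x,y in((193,143),(183,119),(252,130),(238,107)):
    t.append(cv2.resize(a[y:y+16,x:x+18],None,fx=21,fy=21,interpolation=cv2.INTER_CUBIC))
im=np.vstack([np.hstack(t[:2]),np.hstack(t[2:])])*1.7
cv2.imwrite("pics/p4.png",np.clip(im,0,255).astype(np.uint8))
```

```text
0 scene [[197.0, 150.5], [205.6, 148.5], [198.0, 150.3], [204.6, 148.8], [200.9, 144.8], [201.3, 149.7]]
0 top [[336.1, 185.9], [333.5, 195.6], [335.8, 187.0], [333.8, 194.5], [336.6, 189.8], [334.7, 190.8]]
1 scene [[186.3, 126.5], [194.5, 124.8], [187.3, 126.3], [193.5, 125.0], [189.9, 120.9], [190.4, 125.8]]
1 top [[382.3, 199.6], [379.9, 209.5], [382.1, 200.8], [380.2, 208.3], [383.8, 203.9], [381.0, 204.6]]
2 scene [[255.5, 137.0], [263.5, 135.1], [256.5, 136.8], [262.5, 135.4], [259.7, 131.4], [259.5, 136.2]]
2 top [[317.2, 256.6], [314.4, 267.0], [316.9, 257.8], [314.8, 265.7], [317.2, 262.3], [315.8, 261.8]]
3 scene [[241.9, 114.6], [249.4, 113.0], [242.8, 114.4], [248.5, 113.2], [245.7, 109.2], [245.6, 114.0]]
3 top [[364.8, 271.0], [362.2, 281.4], [364.5, 272.2], [362.5, 280.2], [366.0, 277.0], [363.4, 276.1]]
```

View pics/p4.png

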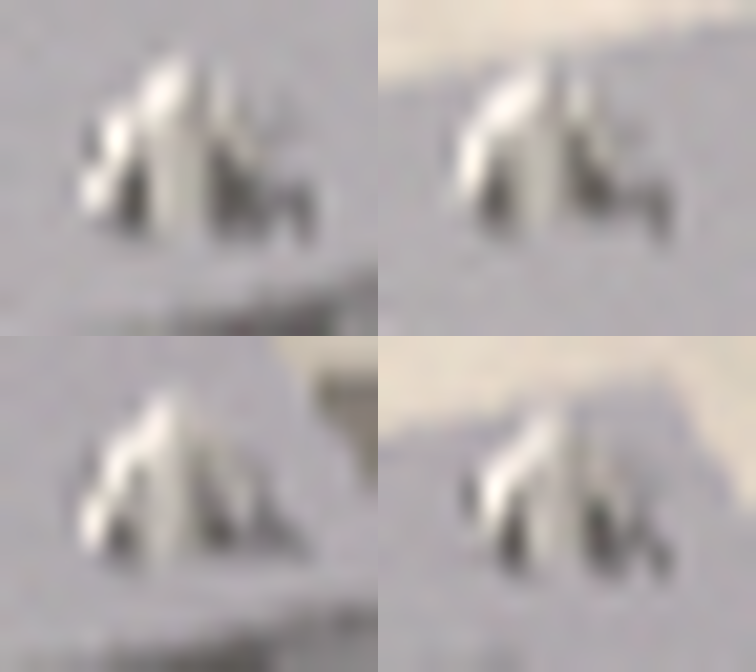

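```bash
python3 -c '
from h import *
loc(49,42,.100)'
```

```text
t 31.68 tcp [538.5  -1.5 202.7] F [-0.1 -0.7  0.5] w 0.002
shift mm [167.9 102.7 102.5] turn [ 0.06 -0.15  0.07]
```

```bash
python3 -m handwheel '{"xyz":[[0.02,0,0.015],[0.05,0,0.035],[0.08,0,0.055],[0.11,0,0.075],[0.14,0.02,0.095],[0.168,0.05,0.1025],[0.168,0.08,0.1025],[0.168,0.11,0.1025],[0.168,0.13,0.1025],[0.168,0.138,0.1025],[0.168,0.138,0.1025],[0.168,0.138,0.1025]],"turn":[[0,0,0],[0,0,0],[0,0,0],[0,0,0],[0,0,0],[0,0,0],[0,0,0],[0,0,0],[0,0,0],[0,0,0],[0,0,0],[0,0,0]],"grip":[1,1,1,1,1,1,1,1,1,1,1,1]}'| grep -E "clock|pos|contact"; python3 -c '
from h import *
loc(49,42,.060)'
```

```text
clock: 32.68
tcp_pos: [0.5871, -0.1911, 0.0657]
contact_force: [-0.6, -0.5, -0.1]
t 32.68 tcp [ 587.1 -191.1   65.7] F [-0.6 -0.5 -0.1] w 0.004
shift mm [ 1.7  5.7 -0.8] turn [-0.01 -0.05 -0.  ]
```

```bash
python3 -m handwheel '{"xyz":[[0.001,0.002,-0.001],[0.001,0.004,-0.001],[0.001,0.005,-0.001],[0.001,0.005,-0.001]],"turn":[[0,0,0],[0,0,0],[0,0,0],[0,0,0]],"grip":[1,1,1,1]}'| grep -E "clock|pos|contact"; python3 -m handwheel '{"xyz":[[0,0.001,0],[0,0.001,0]],"turn":[[0,0,0],[0,0,0]],"grip":[1,1]}'| grep -E "pos|contact";python3 -m handwheel '{"xyz":[[0,0.001,0],[0,0.001,0]],"turn":[[0,0,0],[0,0,0]],"grip":[1,1]}'| grep -E "pos|contact";python3 -m handwheel '{"xyz":[[0,0.001,0],[0,0.001,0]],"turn":[[0,0,0],[0,0,0]],"grip":[1,1]}'| grep -E "pos|contact";python3 -m handwheel '{"xyz":[[0,0.001,0],[0,0.001,0]],"turn":[[0,0,0],[0,0,0]],"grip":[1,1]}'| grep -E "pos|contact"
```

```text
clock: 33.02
tcp_pos: [0.5861, -0.1913, 0.061]
contact_force: [0.5, -0.0, -0.6]
tcp_pos: [0.5859, -0.1911, 0.0595]
contact_force: [-0.1, 0.8, 0.3]
tcp_pos: [0.5861, -0.1911, 0.0586]
contact_force: [-0.5, -0.1, 3.5]
tcp_pos: [0.5861, -0.1911, 0.058]
contact_force: [-2.7, -0.4, 8.0]
tcp_pos: [0.5862, -0.1911, 0.0575]
contact_force: [-3.9, 1.5, 11.3]
```

```bash
python3 -m handwheel '{"xyz":[[0,0.001,-0.001],[0,0.001,-0.001]],"turn":[[0,0,0],[0,0,0]],"grip":[1,1]}'| grep -E "pos|contact";python3 -m handwheel '{"xyz":[[0,0.001,-0.001],[0,0.001,-0.001]],"turn":[[0,0,0],[0,0,0]],"grip":[1,1]}'| grep -E "pos|contact";python3 -m handwheel '{"xyz":[[0,0.001,-0.001],[0,0.001,-0.001]],"turn":[[0,0,0],[0,0,0]],"grip":[1,1]}'| grep -E "pos|contact"
```

```text
tcp_pos: [0.5862, -0.191, 0.0572]
contact_force: [-1.7, 0.6, 13.6]
tcp_pos: [0.5862, -0.191, 0.0568]
contact_force: [-1.5, 0.6, 15.4]
tcp_pos: [0.5861, -0.191, 0.0564]
contact_force: [0.1, -0.5, 16.0]
```

```bash
python3 -m handwheel '{"xyz":[[0,0.001,-0.0004],[0,0.001,-0.0004]],"turn":[[0,0,0],[0,0,0]],"grip":[1,1]}'| grep -E "pos|contact";python3 -m handwheel '{"xyz":[[0,0.001,-0.0004],[0,0.001,-0.0004]],"turn":[[0,0,0],[0,0,0]],"grip":[1,1]}'| grep -E "pos|contact";python3 -m handwheel '{"xyz":[[0,0.0005,-0.0002],[0,0.0005,-0.0002]],"turn":[[0,0,0],[0,0,0]],"grip":[1,1]}'| grep -E "pos|contact"
```

```text
tcp_pos: [0.5862, -0.1909, 0.0558]
contact_force: [-0.9, -0.1, 18.6]
tcp_pos: [0.5862, -0.191, 0.0554]
contact_force: [-1.6, -1.0, 21.5]
tcp_pos: [0.5863, -0.1909, 0.0552]
contact_force: [-2.0, 0.1, 21.9]
```

```bash
python3 -m handwheel '{"xyz":[[0,-0.003,0],[0,-0.006,0],[0,-0.012,0],[0,-0.025,0],[0,-0.05,0],[0,-0.07,0],[0,-0.07,0],[0.02,-0.07,0],[0.045,-0.07,0],[0.07,-0.07,0],[0.084,-0.07,0],[0.084,-0.07,0],[0.084,-0.05,0],[0.084,-0.03,0],[0.084,-0.015,0],[0.084,-0.009,0],[0.084,-0.009,0],[0.084,-0.009,0]],"turn":[[0,0,0],[0,0,0],[0,0,0],[0,0,0],[0,0,0],[0,0,0],[0,0,0],[0,0,0],[0,0,0],[0,0,0],[0,0,0],[0,0,0],[0,0,0],[0,0,0],[0,0,0],[0,0,0],[0,0,0],[0,0,0]],"grip":[1,1,1,1,1,1,1,1,1,1,1,1,1,1,1,1,1,1]}'| grep -E "clock|pos|contact"; python3 -c '
from h import *
loc(49,-42,.060)'
```

```text
clock: 36.18
tcp_pos: [0.5571, -0.2686, 0.0595]
contact_force: [0.4, -0.1, -0.2]
t 36.18 tcp [ 557.1 -268.6   59.5] F [ 0.4 -0.1 -0.2] w 0.002
shift mm [ 2.8 -0.5  4.7] turn [ 0.07  0.09 -0.05]
```

```bash
python3 -m handwheel '{"xyz":[[0,-0.001,0],[0.0015,-0.001,0.002],[0.0025,-0.001,0.004],[0.0025,-0.001,0.004]],"turn":[[0,0,0],[0,0,0],[0,0,0],[0,0,0]],"grip":[1,1,1,1]}'| grep -E "clock|pos|contact"; python3 -m handwheel '{"xyz":[[0,0.001,0],[0,0.002,0],[0,0.002,0]],"turn":[[0,0,0],[0,0,0],[0,0,0]],"grip":[1,1,1]}'| grep -E "pos|contact";python3 -m handwheel '{"xyz":[[0,0.001,0],[0,0.001,0]],"turn":[[0,0,0],[0,0,0]],"grip":[1,1]}'| grep -E "pos|contact";python3 -m handwheel '{"xyz":[[0,0.001,0],[0,0.001,0]],"turn":[[0,0,0],[0,0,0]],"grip":[1,1]}'| grep -E "pos|contact"
```

```text
clock: 36.52
tcp_pos: [0.5608, -0.2744, 0.0612]
contact_force: [0.9, -0.0, -1.2]
tcp_pos: [0.5602, -0.2738, 0.0589]
contact_force: [0.0, -0.3, 2.6]
tcp_pos: [0.5603, -0.2739, 0.0583]
contact_force: [-1.8, 0.2, 5.6]
tcp_pos: [0.5604, -0.2739, 0.0578]
contact_force: [-1.8, 0.2, 10.4]
```

Same onset (about 59 mm) as corners 0 and 2.

```bash
python3 -m handwheel '{"xyz":[[0,0.001,-0.001],[0,0.001,-0.001]],"turn":[[0,0,0],[0,0,0]],"grip":[1,1]}'| grep -E "pos|contact";python3 -m handwheel '{"xyz":[[0,0.001,-0.0007],[0,0.001,-0.0007]],"turn":[[0,0,0],[0,0,0]],"grip":[1,1]}'| grep -E "pos|contact";python3 -m handwheel '{"xyz":[[0,0.001,-0.0007],[0,0.001,-0.0007]],"turn":[[0,0,0],[0,0,0]],"grip":[1,1]}'| grep -E "pos|contact";python3 -m handwheel '{"xyz":[[0,0.001,-0.0007],[0,0.001,-0.0007]],"turn":[[0,0,0],[0,0,0]],"grip":[1,1]}'| grep -E "pos|contact"
```

```text
tcp_pos: [0.5603, -0.2739, 0.0575]
contact_force: [-1.5, -0.4, 12.5]
tcp_pos: [0.5604, -0.274, 0.057]
contact_force: [-1.0, 0.3, 13.0]
tcp_pos: [0.5603, -0.274, 0.0566]
contact_force: [-1.3, -1.4, 15.1]
tcp_pos: [0.5603, -0.274, 0.0561]
contact_force: [-0.4, -0.3, 17.4]
```

```bash
python3 -m handwheel '{"xyz":[[0,0.001,-0.0004],[0,0.001,-0.0004]],"turn":[[0,0,0],[0,0,0]],"grip":[1,1]}'| grep -E "pos|contact";python3 -m handwheel '{"xyz":[[0,0.001,-0.0004],[0,0.001,-0.0004]],"turn":[[0,0,0],[0,0,0]],"grip":[1,1]}'| grep -E "pos|contact";python3 -m handwheel '{"xyz":[[0,-0.003,0],[0,-0.006,0],[0,-0.012,0],[0,-0.025,0],[0,-0.05,0],[0,-0.07,0],[0,-0.07,0],[0,-0.07,-0.03],[0,-0.07,-0.06],[0,-0.07,-0.09],[0,-0.07,-0.098],[0,-0.07,-0.098],[0,-0.05,-0.098],[0,-0.03,-0.098],[0,-0.015,-0.098],[0,-0.008,-0.098],[0,-0.008,-0.098],[0,-0.008,-0.098]],"turn":[[0,0,0],[0,0,0],[0,0,0],[0,0,0],[0,0,0],[0,0,0],[0,0,0],[0,0,0],[0,0,0],[0,0,0],[0,0,0],[0,0,0],[0,0,0],[0,0,0],[0,0,0],[0,0,0],[0,0,0],[0,0,0]],"grip":[1,1,1,1,1,1,1,1,1,1,1,1,1,1,1,1,1,1]}'| grep -E "clock|pos|contact"; python3 -c '
from h import *
loc(-49,-42,.060)'
```

```text
tcp_pos: [0.5603, -0.274, 0.0556]
contact_force: [-1.3, -0.6, 19.2]
tcp_pos: [0.5603, -0.2741, 0.0551]
contact_force: [-1.7, -0.7, 21.9]
clock: 39.6
tcp_pos: [0.4635, -0.2435, 0.0588]
contact_force: [-1.5, -1.3, 2.3]
t 39.6 tcp [ 463.5 -243.5   58.8] F [-1.5 -1.3  2.3] w 0.003
shift mm [-1.1 -1.2  3.6] turn [ 0.03  0.02 -0.01]
```

```bash
python3 -m handwheel '{"xyz":[[0,0.001,0],[0,0.002,0],[0,0.002,0]],"turn":[[0,0,0],[0,0,0],[0,0,0]],"grip":[1,1,1]}'| grep -E "pos|contact";python3 -m handwheel '{"xyz":[[0,0.001,-0.0005],[0,0.001,-0.0005]],"turn":[[0,0,0],[0,0,0]],"grip":[1,1]}'| grep -E "pos|contact";python3 -m handwheel '{"xyz":[[0,0.001,-0.0005],[0,0.001,-0.0005]],"turn":[[0,0,0],[0,0,0]],"grip":[1,1]}'| grep -E "pos|contact"
```

```text
tcp_pos: [0.4636, -0.2437, 0.0577]
contact_force: [-2.9, 1.7, 9.9]
tcp_pos: [0.4636, -0.2437, 0.0571]
contact_force: [-3.0, 1.6, 11.7]
tcp_pos: [0.4636, -0.2437, 0.0565]
contact_force: [-3.3, 0.7, 15.0]
```

```bash
python3 -m handwheel '{"xyz":[[0,0.001,-0.0005],[0,0.001,-0.0005]],"turn":[[0,0,0],[0,0,0]],"grip":[1,1]}'| grep -E "pos|contact";python3 -m handwheel '{"xyz":[[0,0.001,-0.0005],[0,0.001,-0.0005]],"turn":[[0,0,0],[0,0,0]],"grip":[1,1]}'| grep -E "pos|contact"
```

```text
tcp_pos: [0.4636, -0.2437, 0.0559]
contact_force: [-3.5, 1.4, 16.6]
tcp_pos: [0.4635, -0.2437, 0.0553]
contact_force: [-3.9, 1.0, 19.1]
```

Same curve as the other three corners, so I retreat clear and take a last look.

```bash
python3 -m handwheel '{"xyz":[[0,-0.003,0],[0,-0.006,0],[0,-0.012,0],[0,-0.025,0],[0,-0.05,0],[0,-0.08,0],[0,-0.12,0],[0,-0.15,-0.02],[0,-0.15,-0.04],[0,-0.15,-0.04],[0,-0.15,-0.04],[0,-0.15,-0.04]],"turn":[[0,0,0],[0,0,0],[0,0,0],[0,0,0],[0,0,0],[0,0,0],[0,0,0],[0,0,0],[0,0,0],[0,0,0],[0,0,0],[0,0,0]],"grip":[1,1,1,1,1,1,1,1,1,1,1,1]}'| grep -E "clock|pos|contact"
python3 - <<'E'
from h import *
im=ctrl.get_image('scene')[:,:,::-1]; cv2.imwrite('pics/scene_end.png',im)
cv2.imwrite("pics/end_z.png",cv2.convertScaleAbs(cv2.resize(im[105:170,175:275],None,fx=8,fy=8,interpolation=cv2.INTER_CUBIC),alpha=1.6))
t=[cv2.resize(im[y:y+16,x:x+18],None,fx=21,fy=21,interpolation=cv2.INTER_CUBIC) for x,y in((193,143),(183,119),(252,130),(238,107))]
cv2.imwrite("pics/end_p4.png",cv2.convertScaleAbs(np.vstack([np.hstack(t[:2]),np.hstack(t[2:])]),alpha=1.7))
E
```

```text
clock: 41.52
tcp_pos: [0.4228, -0.2311, 0.2029]
contact_force: [1.5, 0.2, 0.3]
```

View pics/scene_end.png

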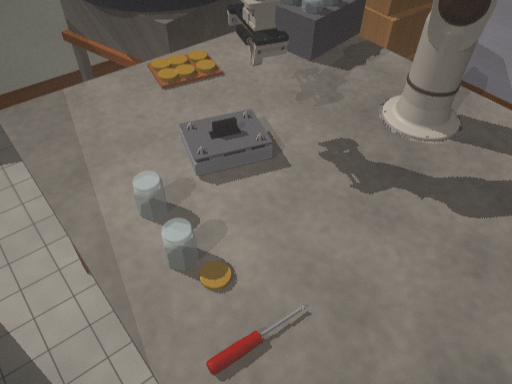

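View pics/end_p4.png

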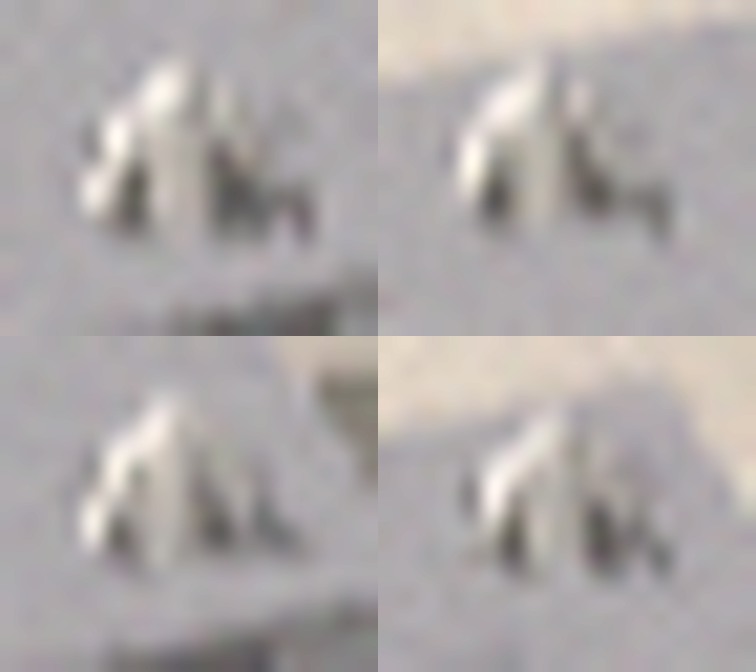

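View pics/end_z.png

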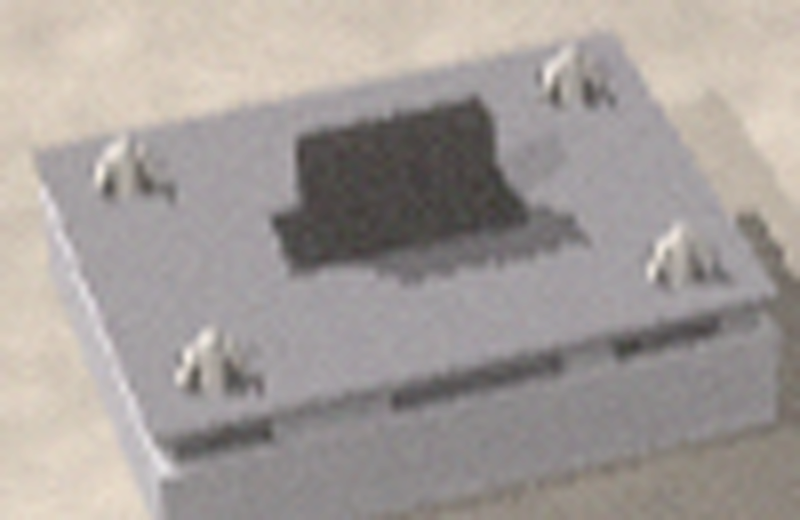

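```bash
python3 -m handwheel '{"xyz":[[0,0,0],[0,0,0],[0,0,0],[0,0,0],[0,0,0],[0,0,0],[0,0,0],[0,0,0]],"turn":[[0,0,0],[0,0,0],[0,0,0],[0,0,0],[0,0,0],[0,0,0],[0,0,0],[0,0,0]],"grip":[-1,-1,-1,-1,-1,-1,-1,-1]}'| grep -E "clock|width"; python3 -c '
from plant import ctrl
print(ctrl.hand_in())'
```

```text
clock: 42.23
width: 0.531
the job is handed in; nothing more can be done
None
```

I picked up the cover by its bar, threaded it over all four posts and let go. I then pressed the corners in the order post0, post1, post3, post2, and handed in at 42 s with the arm clear and the gripper opening.

**Presses:** The arm pushed with at most about 24 N. That is about 1.8 mm of box travel, or 1.9 to 2.0 mm with the cover's own weight. I gave post0, post1 and post3 a second press of 19 to 22 N as a check, and nothing changed.

**Last checks:**
- All four corners now meet the fingertips at the same height, about 59 mm, and give in the same way under load, so the cover sits level.
- In the pictures every post stands through the plate. Both barbs on each look sprung out to roughly the full 21 mm, but at about 2.5 mm per pixel that is only a fair reading; post3's +x barb was the least clear.
- The jars, the jar lid and the screwdriver look unmoved.

**What disagreed:**
- **Resting height:** The final height is about 1.5 mm above what I worked out from where the cover first rested on the tapers (57.3 to 57.5 mm). I put this down to an error in that reference, but it is not proven. An unclicked cover would sit at about 58.3 mm, so the height alone does not rule that out.
- **No clear final click:** I felt the force drop clearly as post0, post1 and post3 passed their tapers, but no distinct final click at any corner. Post2 went through together with post3 before I pressed it directly.
- **Tilt:** While I pressed post0 and post1 the cover tilted an estimated 8 to 9°.

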